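Stand the dried blending flask in its cork ring and stopper it

TASK

The round-bottomed blending flask has dried in its slanted rest. Take it out, set it down gently, upright, in the cork ring, then close it with the stopper that fits its neck, pushed fully home so that the collar lies on the rim. Leave the larger stopper and the bottles standing where they are.

Things in the scene. Friction and masses are not known exactly. Their poses are not given: they have to be found in the camera images.
- flask: Empty round-bottomed amber glass flask, 0.26 kg: round bulb 90 mm across with a straight open neck 46 mm outside, bore 40 mm (about 50 mm over its lip), 145 mm long over all. Origin: centre of the bulb. +z: along the axis, out of the neck. The straight neck runs from 44 to 94 mm along +z, the mouth is at 100 mm. At the start it leans in the rest, neck 35 degrees from vertical
- flask_rim (a point): Centre of the flask's mouth, in the plane of its rim, 100 mm along the flask's +z from the bulb's centre; +z out of the neck
- rest: Fixed slanted plywood rest, base 162 x 120 mm: a sloping board bored 66 mm holds the bulb from below; a 38 mm wide saddle on a post, top 148 mm above the table, props the neck 60 mm from the bulb's centre. Origin: base underside; bulb centre starts at (25, 0, 105) mm; the neck leans to its -x. Lift the flask straight up at first: pulled along its axis, the bulb would catch on the saddle
- cork_ring: Flat cork ring lying loose on the table, 110 mm outside, hole 64 mm, 30 mm high, 0.1 kg. Origin: centre of its underside, z up. With the bulb seated in the hole, the bulb's centre is 62 mm above this origin and the mouth 162 mm; only friction keeps the neck upright. Obstacles on the tables: stacked cartons 0.36 m high (x over 0.72, y 0.13 to 0.43) and an open carton of bottles 0.15 m high (x 0.40 to 0.74, y -0.07 to 0.32)
- stopper: The flask's own black stopper, 50 g, standing on its small end: tapered plug 36 mm long, 33 mm across at the foot and 37 mm under the collar; collar 52 mm across and 6 mm thick; above it a round grip knob 30 mm across and 30 mm high; 72 mm in all. Origin: centre of the small end; +z towards the knob. Home, its collar lies flat on the flask's rim; plug clearance in the bore 3 mm at the top
- stopper_seat (a point): Centre of the underside of the stopper's collar, 36 mm along its +z from the small end; home, it coincides with flask_rim
- big_stopper: Larger black stopper for a wider neck, which cannot enter this flask; to be left alone: plug 44 to 49 mm across and 38 mm long, collar 64 mm, knob 37 mm across, 74 mm in all. Origin: centre of its small end, on the table
- oil_bottle_a: Clear glass sample bottle with black cap, 50 mm across, 102 mm high; bystander. Origin: centre of its underside
- oil_bottle_b: Another such sample bottle, 50 mm across, 102 mm high; bystander. Origin: centre of its underside
Not all that is in view belongs to the job. What is shaped like the stopper but orange or yellow is not meant.

How it is judged:
By the outcome, as a careful person would: the job done as asked, in the order asked, and still so for the second after the job is handed in, with the robot touching nothing.
It also fails if it takes over 64 s, if anything falls off the work surface, if the arm or the gripper's body presses on something with over 40 N, if the wrist force passes 120 N, or if a joint passes its speed limit or range.

ROBOT

A 7-joint arm with a two-finger parallel gripper is mounted at the origin on the work surface; the furniture and walls round the work are solid. World frame = base frame: x ahead of the robot, y to its left, z up, the work surface at z = 0. Lengths are in m, angles in rad, forces in N, time in s.
With the tool pointing down it reaches from about 0.425 to 0.925 m from the base axis. Payload 6.8 kg.
Tool frame: the origin (TCP) lies at the very end of the fingers, on their centre line; the grasp point (between the pads) lies 19 mm behind it; z points along the fingers, y is the line along which they close (so a half turn about z gives the same grasp; the last joint's range is limited). The gripper opens to 85 mm and grips with 20 to 120 N. Pads are 22 mm wide; open, the fingers measure 114 mm over their backs; the gripper's body (76 mm by 85 mm) begins 54 mm behind the grasp point. The pads swing forward as they close: fully open they stand 13 mm farther back than shut.
Start: joints at [-1.264, 0.477, 0.022, 1.555, -0.011, 1.109, -0.083], TCP at [0.272, 0.618, 0.231] pointing down, gripper open.
Joint ranges: [-2.96, 2.96], [-0.34, 2.1], [-1.41, 1.46], [0.24, 2.44], [-1.37, 4.51], [0.17, 1.92], [-2.96, 2.96]. Speed limits (rad/s): [2.39, 2.39, 3.14, 3.14, 3.14, 3.14, 3.14].

INTERFACE

Orientations are given as a unit quaternion [w, x, y, z].
In Python, from station import bot gives the robot as it stands.
- The arm moves only by the tool apply_moves, never from a script. Its argument "deltas" is a list of rows, each a list of 3 entries, a list of its own where there are three numbers: the closure, from 0 (fully open) to 1 (shut), then the shift along the tool's x, y, z in units of 0.2 m (1.0 is 0.2 m), then the turn about the tool's z in units of 2 pi rad (1.0 is 2 pi rad). A call has 1 to 12 rows; each row is the pose to reach, as a shift and turn from the pose commanded when the call began, along the tool's axes at that moment, turning the shorter way round; what a row does not reach only later rows make up. A row lasts 1/10 s, in which the tool goes at most 50 mm and 8.59 degrees, less where a joint would pass 70% of its speed; a pose out of reach is approached as far as the arm can. A call with a number of a shift or a turn outside -1 to 1 is refused whole. A call with a gripper value outside its range is refused whole. The fingers move at their own pace and stop on an object; "squeeze" is the grip in N (left out, the last holds). Time passes only in rows, so rows that repeat a pose let the fingers close. It gives the time, the measured TCP pose, the force, the opening and the grip force at its end, in the units of the state.
- bot.get_obs(): the state, without advancing time (a new reading comes with each control period).
- bot.read_camera(name): name is "side" or "top"; returns a dict with "color" (384x512x3 uint8, red, green, blue), "intrinsics" (3x3 intrinsics, pixels), "pose" (4x4, takes a point from camera to world coordinates). Camera axes: x right, y down, z forward; pixel columns grow to the right and rows downward; lengths in m; the calibration is good to about 2 mm. A picture is of the moment at which its call begins. There is no depth.
- bot.hand_in(): hands the job in; it is judged then, once.
Trained networks look in a picture, given as the dict that the camera call returned (one of the last four; its "shot" number tells which), for a name from the list of things; names that differ only in an ending like _2 or _b are one class to them, and where a whole thing is asked for, a point or a joint stands for the part that bears it (a point fixed in the world has none). Each returns a list of dicts, best first, with "confidence" (0 to 1); they miss things now and then, are a little off and sometimes report something else, mostly with a low value. They report only what shows in the picture. A call takes as long as a camera call. They do not tell look-alikes from the thing itself.
- bot.look_for(picture, target): "point" ([x, y, z] in m, in world coordinates, good to about 4 mm: the middle of the surface that is visible of it).
The state is a dict: "t": time; "q": joint angles; "joint_vel": joint speeds; "joint_torque": joint torques, N m; "eef_pos": TCP position; "tool_rot": TCP orientation; "contact_force": force on the tool from outside, world axes, zero at the start; "torque": the same for the moment, N m; "gripper_width": opening from 0.0 (shut) to 1.0 (fully open); "grasp_force": force on a finger pad.
Only numpy, scipy, OpenCV 4.12 (cv2) and the standard library are available. Lean on these libraries where they do the work, as an engineer would, in place of code of your own. Each camera call takes 0.05 s, during which the arm holds its last target. There are 200 camera calls.

## Working session

There is one attempt and no reset: what is moved stays moved. The work goes in short steps, Python scripts to look and compute and a tool call to move; the robot and the scene stay as the last step left them, time stands still between calls to the robot, and variables do not carry over. Pictures are saved under pics/ and viewed, at most 10 in all, crops included, and the job is handed in when it is done.

Besides the shell and the picture viewer there is one more tool, called after "Emit:" by a JSON object that holds its "fn" and its "kwargs", one argument or row to a line. apply_moves: Moves the arm, as the interface text tells. Its arguments: {"type":"object","properties":{"deltas":{"type":"array","items":{"type":"array"}},"squeeze":{"type":"number"}},"required":["deltas"]}

```bash
mkdir -p pics; ls; cat > h.py <<'E'
import numpy as np, cv2
from station import bot
from scipy.spatial.transform import Rotation as R
def save(p,n,crop=None,s=1):
    im=p["color"][:,:,::-1]
    if crop: a,b,c,d=crop; im=im[b:d,a:c]
    cv2.imwrite("pics/"+n+".png",cv2.resize(im,None,fx=s,fy=s,interpolation=cv2.INTER_CUBIC))
def proj(p,X):
    T=np.linalg.inv(np.array(p["pose"])); c=T[:3,:3]@np.array(X)+T[:3,3]; u=np.array(p["intrinsics"])@c; return u[:2]/u[2]
def ray(p,uv,z):
    T=np.array(p["pose"]); d=T[:3,:3]@np.linalg.inv(p["intrinsics"])@np.array([*uv,1.]); o=T[:3,3]; return o+d*(z-o[2])/d[2]
def tool():
    o=bot.get_obs(); q=o["tool_rot"]; return np.array(o["eef_pos"]),R.from_quat([q[1],q[2],q[3],q[0]])
E
python3 - <<'E'
from h import *
ps={}
for n in("side","top"):
    p=bot.read_camera(n); ps[n]=p; save(p,n+"0",s=1.5 )
    print(n,np.round(p["pose"],3).tolist(),np.round(p["intrinsics"],1).tolist())
    for t in["flask","flask_rim","rest","cork_ring","stopper","big_stopper","oil_bottle_a"]:
        for d in bot.look_for(p,t)[:4]: print(n,t,np.round(d["point"],3),round(d["confidence"],2),proj(p,d["point"]).round())
o=bot.get_obs(); print(o); print(tool()[1].as_matrix().round(3))
E
```

```text
pics
side [[-0.999, 0.001, -0.041, 0.627], [0.036, 0.496, -0.868, 0.736], [0.019, -0.869, -0.495, 0.688], [0.0, 0.0, 0.0, 1.0]] [[374.8, 0.0, 260.2], [0.0, 374.8, 190.4], [0.0, 0.0, 1.0]]
side flask [ 0.455 -0.363  0.142] 0.78 [297. 169.]
side flask_rim [ 0.456 -0.358  0.14 ] 0.89 [297. 170.]
side rest [ 0.446 -0.359  0.048] 0.85 [298. 194.]
side cork_ring [ 0.478 -0.222  0.033] 0.8 [293. 221.]
side cork_ring [ 0.37  -0.216  0.044] 0.53 [328. 219.]
side stopper [ 0.596 -0.215  0.048] 0.75 [255. 218.]
side stopper [ 0.348 -0.086  0.044] 0.55 [345. 245.]
side big_stopper [ 0.371 -0.219  0.045] 0.58 [328. 218.]
side oil_bottle_a [ 0.642 -0.112  0.082] 0.55 [240. 229.]
top [[-0.009, -0.996, 0.085, 0.49], [-1.0, 0.01, 0.018, -0.226], [-0.019, -0.085, -0.996, 1.422], [0.0, 0.0, 0.0, 1.0]] [[497.0, 0.0, 248.7], [0.0, 497.0, 194.8], [0.0, 0.0, 1.0]]
top flask [ 0.449 -0.384  0.148] 0.85 [321. 253.]
top flask [ 0.478 -0.23   0.038] 0.71 [260. 242.]
top flask_rim [ 0.451 -0.38   0.149] 0.9 [319. 252.]
top rest [ 0.457 -0.375  0.049] 0.7 [313. 249.]
top cork_ring [ 0.477 -0.229  0.033] 0.89 [25
[... 397 characters left out ...]
]), 'joint_vel': array([ 5.97415586e-04,  6.04948542e-04,  1.10719807e-03, -9.66643990e-05,
       -2.26617168e-04,  1.88121233e-03,  2.88444953e-04]), 'joint_torque': array([-7.09113319e-04, -5.96273303e+01,  1.60580456e+00, -2.81552321e+01,
        1.23947140e-02,  1.46043061e-03, -2.10675040e-05]), 'eef_pos': array([0.27200541, 0.61775907, 0.23129313]), 'tool_rot': array([-1.31903017e-05,  2.05925490e-01,  9.78567674e-01, -2.05593176e-05]), 'contact_force': array([ 0.89812946,  0.99793987, -0.51756396]), 'torque': array([-0.00678495, -0.03467692,  0.0666373 ]), 'grasp_force': 0.0, 'gripper_width': 1.0017925593945332}
[[-0.915  0.403 -0.   ]
 [ 0.403  0.915 -0.   ]
 [ 0.    -0.    -1.   ]]
```

View pics/side0.png

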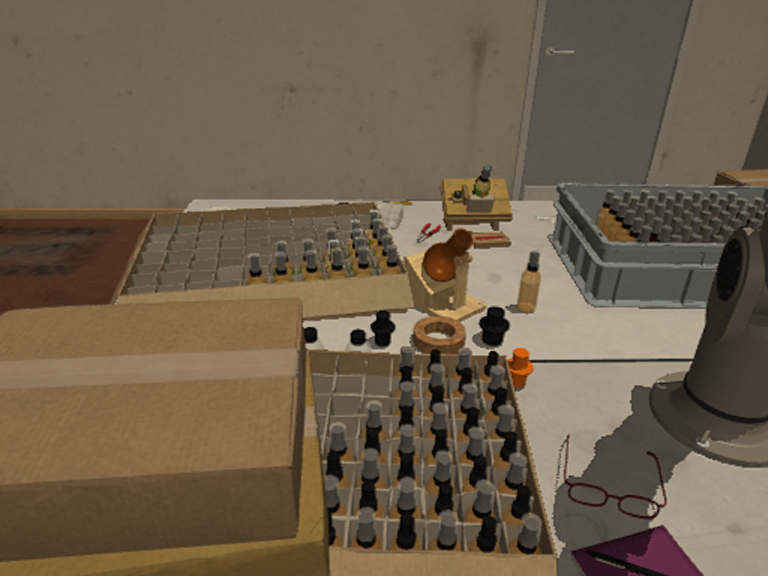

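View pics/top0.png

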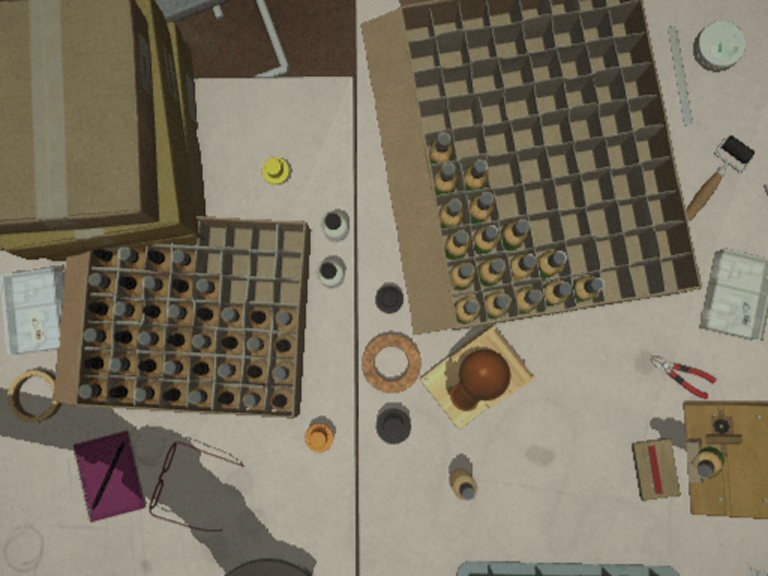

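The side view shows the flask at (440,260), the ring at (440,335), and black stoppers at (382,328) and (494,326). The top view shows black stoppers at (389,298) and (393,425), with an orange one at (320,437) and a yellow one at (276,170). The candidates are the two black ones: (389,298) looks smaller and should be the flask's stopper, and (393,425) looks larger. I'll confirm this in an enlarged crop.

```bash
python3 - <<'E'
from h import *
p=bot.read_camera("top"); save(p,"top1",(240,180,370,300),5)
im=p["color"]
g=cv2.cvtColor(im,cv2.COLOR_RGB2GRAY)
for n,(u,v) in dict(small=(259,199),big=(262,283)).items():
    m=(g[v-20:v+20,u-20:u+20]<60).astype(np.uint8)
    k,l,s,c=cv2.connectedComponentsWithStats(m); i=1+np.argmax(s[1:,4]); uv=c[i]+[u-20,v-20]
    print(n,s[i],uv,ray(p,uv,.042).round(4))
for c in[(281,251),(328,218),(355,249),(309,285)]: print(ray(p,c,.0).round(3))
for z,uv in((.105,(322,250)),(.187,(309,265)),(.03,(261,242))): print(z,ray(p,uv,z).round(4))
q=bot.read_camera("side"); save(q,"side1",(200,140,350,250),5)
E
```

```text
small [ 12  12  18  17 235] [259.28085106 198.98723404] [ 0.5968 -0.2306  0.042 ]
big [ 11  10  21  20 217] [262.78801843 280.68663594] [ 0.3718 -0.2378  0.042 ]
[ 0.451 -0.291  0.   ]
[ 0.544 -0.426  0.   ]
[ 0.455 -0.5    0.   ]
[ 0.355 -0.368  0.   ]
0.105 [ 0.4558 -0.3937  0.105 ]
0.187 [ 0.4216 -0.3506  0.187 ]
0.03 [ 0.4774 -0.2342  0.03  ]
```

View pics/top1.png

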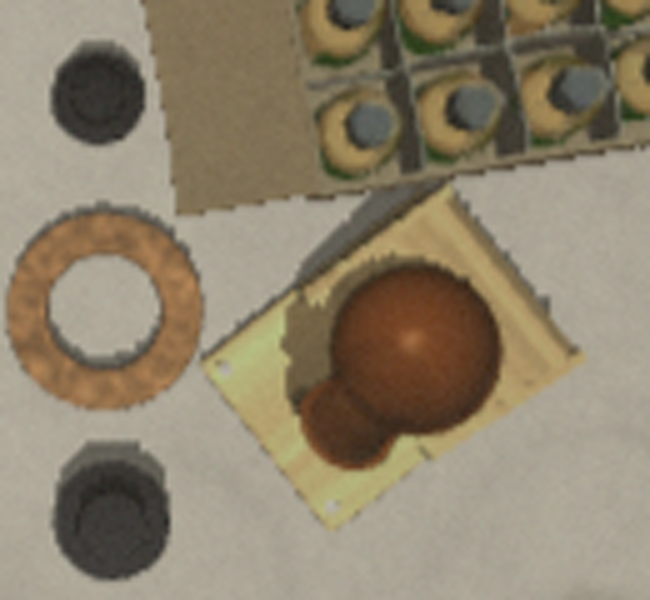

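View pics/side1.png

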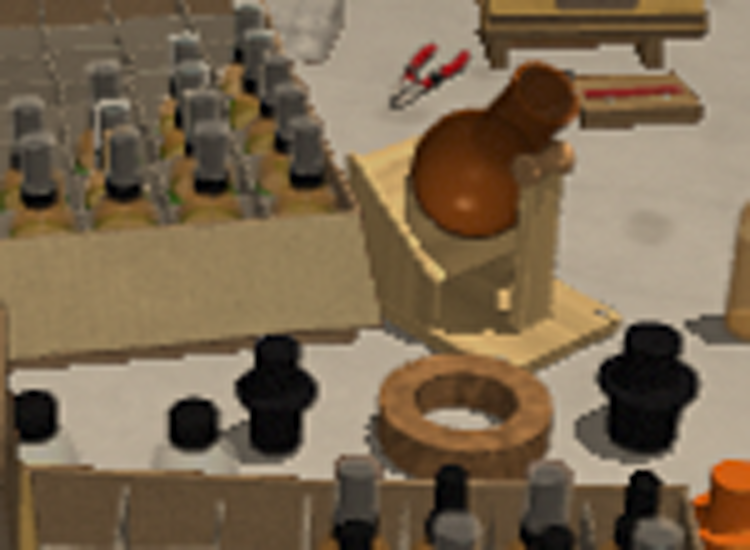

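The crop shows the small stopper at crop (98,95), with an 18 px collar (about 50 mm). The big one is at (110,518), with a 23 px collar (about 64 mm). So the flask's own stopper is the black one by the carton, at world (0.597,-0.231). The bulb is at crop (416,348) and the rim at (348,424), which puts the neck's lean along (-0.6,0.8). I'll plan the approach next.

```bash
cat >> h.py <<'E'
def plan(wps,pos=None,Rm=None):
    """wps: (x,y,z,yaw of tool y in deg or None); each wp one call, frame re-based each time"""
    t,r=tool(); pos=t if pos is None else pos; Rm=r.as_matrix() if Rm is None else Rm
    for w in wps:
        d=Rm.T@(np.array(w[:3])-pos)/.2; a=0
        if w[3] is not None:
            y=np.degrees(np.arctan2(Rm[1,1],Rm[0,1])); a=-((w[3]-y+90)%180-90)/360
        print(np.round(w,3),"->",d.round(3),"turn",round(a,4))
        pos=pos+Rm@(d*.2); Rm=Rm@R.from_euler("z",a*2*np.pi).as_matrix()
E
python3 - <<'E'
from h import *
plan([(.36,.46,.30,36.5),(.45,.31,.30,36.5),(.51,.14,.30,36.5),(.52,-.03,.30,36.5),(.49,-.2,.30,36.5),(.429,-.361,.26,36.5)])
E
```

```text
[ 0.36  0.46  0.3  36.5 ] -> [-0.72  -0.545 -0.343] turn 0.0826
[ 0.45  0.31  0.3  36.5 ] -> [-0.871 -0.084 -0.   ] turn -0.0
[ 0.51  0.14  0.3  36.5 ] -> [-0.862 -0.264 -0.   ] turn -0.0
[ 5.20e-01 -3.00e-02  3.00e-01  3.65e+01] -> [-0.713 -0.465 -0.   ] turn -0.0
[ 0.49 -0.2   0.3  36.5 ] -> [-0.594 -0.626 -0.   ] turn -0.0
[ 0.429 -0.361  0.26  36.5  ] -> [-0.466 -0.724  0.2  ] turn -0.0
```

Emit:
{"fn": "apply_moves", "kwargs": {
  "deltas": [
    [0,[-0.72,-0.545,-0.343],0.0826],
    [0,[-0.72,-0.545,-0.343],0.0826],
    [0,[-0.72,-0.545,-0.343],0.0826],
    [0,[-0.72,-0.545,-0.343],0.0826],
    [0,[-0.72,-0.545,-0.343],0.0826]
  ]
}}

```text
t: 1.4
eef_pos: [0.3655, 0.4549, 0.3031]
tool_rot: [0.002, 0.455, 0.89, 0.002]
contact_force: [1.1, 0.0, -0.4]
gripper_width: 1.001
grasp_force: 0.0
```

Emit:
{"fn": "apply_moves", "kwargs": {
  "deltas": [
    [0,[-0.87,-0.085,0],0],
    [0,[-0.87,-0.085,0],0],
    [0,[-0.87,-0.085,0],0],
    [0,[-0.87,-0.085,0],0]
  ]
}}

```text
t: 1.8
eef_pos: [0.4521, 0.3056, 0.3002]
tool_rot: [0.001, 0.452, 0.892, -0.0]
contact_force: [0.1, -0.3, 0.8]
gripper_width: 0.999
grasp_force: 0.0
```

Emit:
{"fn": "apply_moves", "kwargs": {
  "deltas": [
    [0,[-0.86,-0.265,0],0],
    [0,[-0.86,-0.265,0],0],
    [0,[-0.86,-0.265,0],0],
    [0,[-0.86,-0.265,0],0]
  ]
}}

```text
t: 2.2
eef_pos: [0.5104, 0.1362, 0.3002]
tool_rot: [0.001, 0.452, 0.892, -0.0]
contact_force: [-0.2, 0.1, -1.1]
gripper_width: 0.996
grasp_force: 0.0
```

Emit:
{"fn": "apply_moves", "kwargs": {
  "deltas": [
    [0,[-0.715,-0.465,0],0],
    [0,[-0.715,-0.465,0],0],
    [0,[-0.715,-0.465,0],0],
    [0,[-0.715,-0.465,0],0]
  ]
}}

```text
t: 2.6
eef_pos: [0.5194, -0.0354, 0.3003]
tool_rot: [0.001, 0.453, 0.892, -0.0]
contact_force: [-0.9, 0.9, 0.7]
gripper_width: 0.997
grasp_force: 0.0
```

Emit:
{"fn": "apply_moves", "kwargs": {
  "deltas": [
    [0,[-0.595,-0.625,0],0],
    [0,[-0.595,-0.625,0],0],
    [0,[-0.595,-0.625,0],0],
    [0,[-0.595,-0.625,0],0]
  ]
}}

```text
t: 3.0
eef_pos: [0.4885, -0.2048, 0.3003]
tool_rot: [0.001, 0.452, 0.892, -0.001]
contact_force: [-0.8, 0.6, 0.4]
gripper_width: 1.002
grasp_force: 0.0
```

Emit:
{"fn": "apply_moves", "kwargs": {
  "deltas": [
    [0,[-0.465,-0.725,0.2],0],
    [0,[-0.465,-0.725,0.2],0],
    [0,[-0.465,-0.725,0.2],0],
    [0,[-0.465,-0.725,0.2],0],
    [0,[-0.465,-0.725,0.2],0],
    [0,[-0.465,-0.725,0.2],0]
  ]
}}

```text
t: 3.6
eef_pos: [0.4289, -0.361, 0.2596]
tool_rot: [-0.0, 0.45, 0.893, 0.0]
contact_force: [0.3, 1.0, 0.1]
gripper_width: 1.003
grasp_force: 0.0
```

```bash
python3 - <<'E'
from h import *
q=bot.read_camera("side"); p=bot.read_camera("top")
a=cv2.resize(q["color"][90:240,220:380],None,fx=2.45,fy=2.45); b=cv2.resize(p["color"][180:330,240:400],None,fx=2.45,fy=2.45)
cv2.imwrite("pics/above.png",np.hstack([a,b])[:,:,::-1])
b=np.array([.456,-.397,.105]); ax=np.array([-.595*.5736,.804*.5736,.819])
for s in(0,.08,.1): print(s,(proj(q,b+s*ax)-[220,90])*2.45)
print(bot.get_obs()["q"].round(2))
E
```

```text
0 [183.81946786 206.24367732]
0.08 [210.83875015 174.97659774]
0.1 [218.03938696 166.64392326]
[ 0.04  0.3   0.69  1.83 -0.22  1.08  1.44]
```

View pics/above.png

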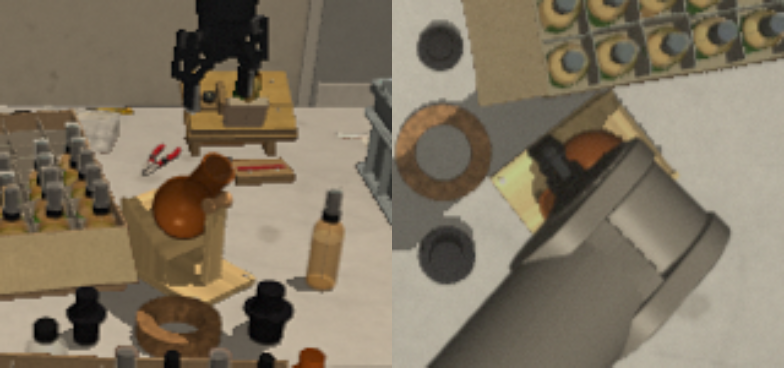

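The side view has the bulb at (182,207) and the mouth at (217,165), both within about 2 px of my model. The gripper stands above the neck, so I'll go down and grip.

Emit:
{"fn": "apply_moves", "kwargs": {
  "deltas": [
    [0,[0,0,0.15],0],
    [0,[0,0,0.3],0],
    [0,[0,0,0.42],0],
    [0,[0,0,0.5],0],
    [0,[0,0,0.555],0],
    [0,[0,0,0.555],0]
  ]
}}

```text
t: 4.3
eef_pos: [0.429, -0.3595, 0.1479]
tool_rot: [-0.001, 0.449, 0.893, 0.0]
contact_force: [-0.6, -0.4, 0.5]
gripper_width: 1.004
grasp_force: 0.0
```

Emit:
{"fn": "apply_moves", "kwargs": {
  "deltas": [
    [0.3,[0,0,0],0],
    [0.4,[0,0,0],0],
    [0.6,[0,0,0],0],
    [0.6,[0,0,0],0],
    [0.6,[0,0,0],0],
    [0.6,[0,0,0],0]
  ],
  "squeeze": 40
}}

```text
t: 4.9
eef_pos: [0.4296, -0.3613, 0.1498]
tool_rot: [0.001, 0.45, 0.893, 0.0]
contact_force: [0.1, 1.6, 6.1]
gripper_width: 0.528
grasp_force: 41.0
```

Emit:
{"fn": "apply_moves", "kwargs": {
  "deltas": [
    [0.7,[0,0,-0.05],0],
    [0.7,[0,0,-0.12],0],
    [0.7,[0,0,-0.22],0],
    [0.7,[0,0,-0.35],0],
    [0.7,[0,0,-0.48],0],
    [0.7,[0,0,-0.6],0],
    [0.7,[0,0,-0.65],0],
    [0.7,[0,0,-0.65],0],
    [0.7,[0,0,-0.65],0]
  ]
}}

```text
t: 5.8
eef_pos: [0.4283, -0.3606, 0.2781]
tool_rot: [-0.001, 0.45, 0.893, 0.0]
contact_force: [0.2, 0.2, -2.5]
gripper_width: 0.533
grasp_force: 41.3
```

```bash
python3 - <<'E'
from h import *
q=bot.read_camera("side"); p=bot.read_camera("top")
a=cv2.resize(q["color"][90:240,220:380],None,fx=2.45,fy=2.45); b=cv2.resize(p["color"][180:330,240:400],None,fx=2.45,fy=2.45)
cv2.imwrite("pics/lift.png",np.hstack([a,b])[:,:,::-1])
t,_=tool(); g=t+[0,0,.021]
print(t)
u=np.array([-.595,.804,0])
for th in(35,20,0):
    ax=u*np.sin(np.radians(th))+[0,0,np.cos(np.radians(th))]
    print(th,(proj(q,g-.08*ax)-[220,90])*2.45)
E
```

```text
[ 0.42807998 -0.36043457  0.27750973]
35 [190.56055653 120.11107619]
20 [199.78832217 131.27697873]
0 [214.22524739 141.34748575]
```

View pics/lift.png

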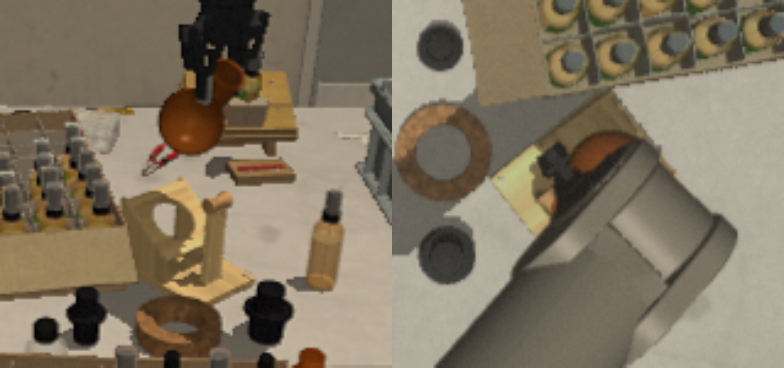

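The flask is lifted cleanly and still leans about 35° (bulb at (191,121) against (190.6,120) predicted). I'll carry it over the ring.

Emit:
{"fn": "apply_moves", "kwargs": {
  "deltas": [
    [0.7,[0.1,0.1,0],0],
    [0.7,[0.25,0.24,0],0],
    [0.7,[0.4,0.39,0],0],
    [0.7,[0.52,0.5,0],0],
    [0.7,[0.592,0.575,0],0],
    [0.7,[0.592,0.575,0.1],0],
    [0.7,[0.592,0.575,0.25],0],
    [0.7,[0.592,0.575,0.4],0],
    [0.7,[0.592,0.575,0.52],0],
    [0.7,[0.592,0.575,0.58],0],
    [0.7,[0.592,0.575,0.58],0]
  ]
}}

```text
t: 7.0
eef_pos: [0.4493, -0.1971, 0.1611]
tool_rot: [-0.002, 0.45, 0.893, -0.001]
contact_force: [-0.5, -0.1, -2.7]
gripper_width: 0.538
grasp_force: 42.0
```

```bash
python3 - <<'E'
from h import *
q=bot.read_camera("side"); p=bot.read_camera("top")
a=cv2.resize(q["color"][130:280,220:380],None,fx=2.45,fy=2.45); b=cv2.resize(p["color"][180:330,200:360],None,fx=2.45,fy=2.45)
cv2.imwrite("pics/over.png",np.hstack([a,b])[:,:,::-1])
t,_=tool(); g=t+[0,0,.021]
print(t)
ax=np.array([-.595*.5736,.804*.5736,.819]); b=g-.08*ax
print(b,(proj(q,b)-[220,130])*2.45, (proj(q,[.4774,-.234,.03])-[220,130])*2.45,(proj(p,b)-[200,180])*2.45+[392,0])
E
```

```text
[ 0.45103298 -0.19785198  0.1633033 ]
[ 0.47833634 -0.23474593  0.1187833 ] [181.90298545 158.67370186] [178.23992818 218.89382657] [542.51242453 151.83075651]
```

View pics/over.png

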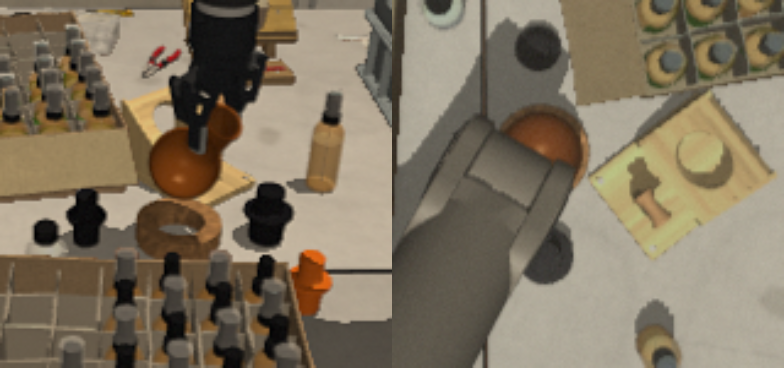

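Emit:
{"fn": "apply_moves", "kwargs": {
  "deltas": [
    [0.7,[0,0,0.08],0],
    [0.7,[0,0,0.16],0],
    [0.7,[0,0,0.21],0],
    [0.7,[0,0,0.24],0],
    [0.7,[0,0,0.25],0],
    [0.7,[0,0,0.255],0],
    [0.7,[0,0,0.255],0]
  ]
}}

```text
t: 7.8
eef_pos: [0.4512, -0.1976, 0.1123]
tool_rot: [0.0, 0.45, 0.893, 0.0]
contact_force: [0.5, -0.3, -2.5]
gripper_width: 0.533
grasp_force: 42.0
```

Emit:
{"fn": "apply_moves", "kwargs": {
  "deltas": [
    [0.7,[0,0,0.005],0],
    [0.7,[0,0,0.01],0],
    [0.7,[0,0,0.01],0]
  ]
}}

```text
t: 8.1
eef_pos: [0.4507, -0.1975, 0.1099]
tool_rot: [-0.0, 0.45, 0.893, 0.0]
contact_force: [1.4, 0.5, -2.6]
gripper_width: 0.528
grasp_force: 42.0
```

Emit:
{"fn": "apply_moves", "kwargs": {
  "deltas": [
    [0.7,[0,0,0.005],0],
    [0.7,[0,0,0.01],0],
    [0.7,[0,0,0.01],0]
  ]
}}

```text
t: 8.4
eef_pos: [0.4508, -0.1976, 0.1079]
tool_rot: [0.0, 0.45, 0.893, -0.0]
contact_force: [0.1, -1.2, -2.0]
gripper_width: 0.529
grasp_force: 42.2
```

Emit:
{"fn": "apply_moves", "kwargs": {
  "deltas": [
    [0.7,[0,0,0.005],0],
    [0.7,[0,0,0.01],0],
    [0.7,[0,0,0.01],0]
  ]
}}

```text
t: 8.7
eef_pos: [0.4509, -0.1981, 0.1066]
tool_rot: [0.0, 0.45, 0.893, 0.0]
contact_force: [-2.9, -1.0, 8.2]
gripper_width: 0.531
grasp_force: 43.2
```

Emit:
{"fn": "apply_moves", "kwargs": {
  "deltas": [
    [0.7,[0,0,0.005],0],
    [0.7,[0,0,0.01],0],
    [0.7,[0,0,0.01],0]
  ]
}}

```text
t: 9.0
eef_pos: [0.4508, -0.198, 0.1059]
tool_rot: [0.0, 0.451, 0.893, 0.001]
contact_force: [-10.1, 3.4, 28.1]
gripper_width: 0.532
grasp_force: 45.4
```

Contact is made. I'll ease off, loosen the grip, and pivot the neck upright about the bulb's centre.

Emit:
{"fn": "apply_moves", "kwargs": {
  "deltas": [
    [0.7,[0,0,-0.004],0],
    [0.7,[0,0,-0.004],0],
    [0.7,[-0.015,0,-0.014],0],
    [0.7,[-0.03,0,-0.023],0],
    [0.7,[-0.045,0,-0.032],0],
    [0.7,[-0.06,0,-0.039],0],
    [0.7,[-0.06,0,-0.039],0]
  ],
  "squeeze": 20
}}

```text
t: 9.7
eef_pos: [0.4584, -0.2077, 0.1118]
tool_rot: [0.0, 0.45, 0.893, -0.0]
contact_force: [-0.6, 0.2, -0.5]
gripper_width: 0.53
grasp_force: 42.1
```

```bash
python3 - <<'E'
from h import *
q=bot.read_camera("side"); p=bot.read_camera("top")
a=cv2.resize(q["color"][130:280,220:380],None,fx=2.45,fy=2.45); b=cv2.resize(p["color"][180:330,200:360],None,fx=2.45,fy=2.45)
cv2.imwrite("pics/piv.png",np.hstack([a,b])[:,:,::-1]); print(tool()[0],bot.get_obs()["grasp_force"])
E
```

```text
[ 0.45819352 -0.20740069  0.11170647] 42.10885879489069
```

View pics/piv.png

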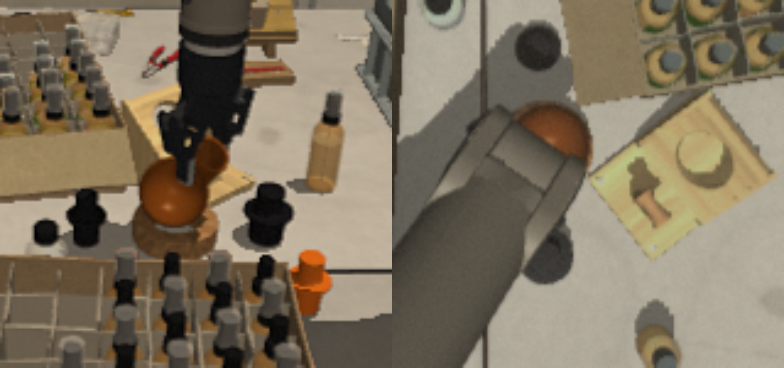

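The grip stayed at 42 N, so the flask was carried rather than pivoted, and the ring was dragged about 3 mm. I'll lower it again and loosen the grip properly.

Emit:
{"fn": "apply_moves", "kwargs": {
  "deltas": [
    [0.7,[0.03,0,0],0],
    [0.7,[0.03,0,0.015],0],
    [0.7,[0.03,0,0.025],0],
    [0.7,[0.03,0,0.03],0],
    [0.7,[0.03,0,0.03],0]
  ],
  "squeeze": 20
}}

```text
t: 10.3
eef_pos: [0.4546, -0.2026, 0.1063]
tool_rot: [0.0, 0.45, 0.893, 0.0]
contact_force: [-3.2, 0.7, 8.1]
gripper_width: 0.534
grasp_force: 43.2
```

Emit:
{"fn": "apply_moves", "kwargs": {
  "deltas": [
    [0.48,[0,0,0],0],
    [0.48,[0,0,0],0]
  ],
  "squeeze": 20
}}

```text
t: 10.5
eef_pos: [0.4546, -0.2026, 0.1063]
tool_rot: [0.0, 0.45, 0.893, 0.0]
contact_force: [-3.6, 1.0, 9.0]
gripper_width: 0.532
grasp_force: 43.1
```

Emit:
{"fn": "apply_moves", "kwargs": {
  "deltas": [
    [0.46,[0,0,0],0],
    [0.46,[0,0,0],0]
  ],
  "squeeze": 20
}}

```text
t: 10.7
eef_pos: [0.4547, -0.2026, 0.1062]
tool_rot: [0.0, 0.45, 0.893, 0.0]
contact_force: [-1.9, 0.6, 6.0]
gripper_width: 0.54
grasp_force: 5.0
```

Emit:
{"fn": "apply_moves", "kwargs": {
  "deltas": [
    [0.46,[-0.015,0,-0.01],0],
    [0.46,[-0.03,0,-0.019],0],
    [0.46,[-0.045,0,-0.027],0],
    [0.46,[-0.06,0,-0.034],0],
    [0.46,[-0.076,0,-0.041],0],
    [0.46,[-0.0925,0,-0.047],0]
  ]
}}

```text
t: 11.3
eef_pos: [0.4657, -0.2172, 0.1153]
tool_rot: [0.0, 0.45, 0.893, 0.0]
contact_force: [-1.9, 3.9, 4.0]
gripper_width: 0.541
grasp_force: 3.8
```

```bash
python3 - <<'E'
from h import *
q=bot.read_camera("side"); p=bot.read_camera("top")
a=cv2.resize(q["color"][130:280,220:380],None,fx=2.45,fy=2.45); b=cv2.resize(p["color"][180:330,200:360],None,fx=2.45,fy=2.45)
cv2.imwrite("pics/piv2.png",np.hstack([a,b])[:,:,::-1]); print(tool()[0],bot.get_obs()["grasp_force"])
E
```

```text
[ 0.46595375 -0.21763944  0.11542106] 3.829419248504564
```

View pics/piv2.png

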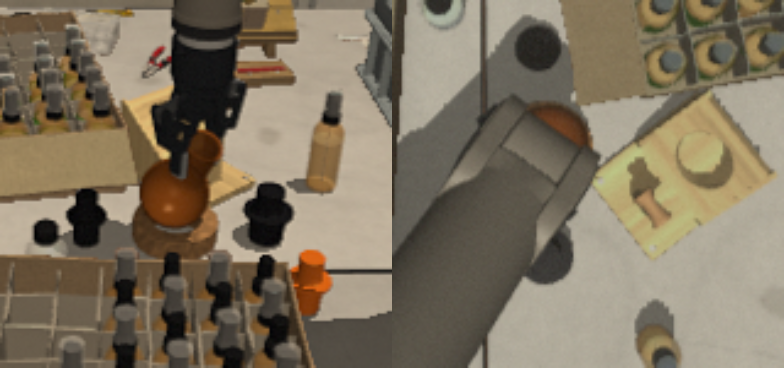

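The neck is now pivoting: the mouth is at (205,148) and the bulb at (176,195). I'll continue the arc with a slightly firmer grip and then measure by code.

Emit:
{"fn": "apply_moves", "kwargs": {
  "deltas": [
    [0.465,[0,0,0],0],
    [0.465,[-0.017,0,-0.006],0],
    [0.465,[-0.034,0,-0.011],0],
    [0.465,[-0.05,0,-0.015],0],
    [0.465,[-0.068,0,-0.018],0],
    [0.465,[-0.085,0,-0.021],0],
    [0.465,[-0.1,0,-0.022],0]
  ]
}}

```text
t: 12.1
eef_pos: [0.4778, -0.2329, 0.1202]
tool_rot: [0.0, 0.45, 0.893, 0.001]
contact_force: [-1.5, 5.9, 12.2]
gripper_width: 0.537
grasp_force: 9.5
```

```bash
cat >> h.py <<'E'
def amber(p):
    im=p["color"].astype(int); r,g,b=im[...,0],im[...,1],im[...,2]
    return ((r>55)&(r>1.7*g)&(g>1.2*b)).astype(np.uint8)
def txt(m,x0,y0,x1,y1):
    for y in range(y0,y1): print(y,"".join(".#"[v] for v in m[y,x0:x1]))
E
python3 - <<'E'
from h import *
q=bot.read_camera("side"); t=tool()[0]; print(t,bot.get_obs()["grasp_force"]); np.save("q.npy",q["color"])
txt(amber(q),260,170,335,240)
E
```

```text
[ 0.47813389 -0.23344276  0.12033549] 9.492686391531606
170 ...........................................................................
171 ...........................................................................
172 ...........................................................................
173 ...........................................................................
174 ...........................................................................
175 ...........................................................................
176 ...........................................................................
177 ...........................................................................
178 ....................................###....................................
179 ....................................######.................................
180 ....................................########...............................
181 ...................................##########..............................
182 ..................................###########..............................
183 
[... 3855 characters left out ...]
............................................................
232 ...........................................................................
233 ...........................................................................
234 ...........................................................................
235 ...........................................................................
236 ...........................................................................
237 ...........................................................................
238 ...........................................................................
239 ...........................................................................
```

```bash
cat >> h.py <<'E'
def sil(p,b,ax,shape=(384,512)):
    """filled silhouette of the flask"""
    m=np.zeros(shape,np.uint8); ax=np.array(ax)/np.linalg.norm(ax); e=np.cross(ax,[1,.2,.1]); e/=np.linalg.norm(e); f=np.cross(ax,e)
    a=np.linspace(0,2*np.pi,40)[:,None]
    c=proj(p,b); r=np.hypot(*(proj(p,np.array(b)+.045*np.array(p["pose"])[:3,0])-c)); cv2.circle(m,tuple(np.round(c*16).astype(int).tolist()),int(r*16),1,-1,cv2.LINE_8,4)
    for s0,s1,rr in((.04,.094,.023),(.094,.1,.025)):
        P=np.array([proj(p,b+s*ax+rr*(np.cos(t)*e+np.sin(t)*f)) for s in(s0,s1) for t in a[:,0]])
        cv2.fillConvexPoly(m,cv2.convexHull(np.round(P*16).astype(np.int32)),1,cv2.LINE_8,4)
    return m
def fit(p,m,box,occl,b0,tz=.062,known_b=None):
    """grid search lean (2 comps) and bulb xy; unmatched visible amber & predicted-but-not-amber outside dark pixels"""
    from scipy.optimize import differential_evolution
    x0,y0,x1,y1=box; M=m[y0:y1,x0:x1]; W=1-occl[y0:y1,x0:x1]
    def cost(v):
        S=sil(p,np.array([v[0],v[1],tz]),np.array([v[2],v[3],1]))[y0:y1,x0:x1]
        return float(((S!=M)*(W|M)).sum())+ 5*np.hypot(v[2],v[3])
    r=differential_evolution(cost,[(b0[0]-.02,b0[0]+.02),(b0[1]-.02,b0[1]+.02),(-.8,.8),(-.8,.8)],maxiter=60,popsize=12,seed=1,polish=False)
    return r.x,r.fun
E
python3 - <<'E'
from h import *
q=bot.read_camera("side"); m=amber(q); dark=(q["color"].max(2)<70).astype(np.uint8)
# glass dark parts count as flask only where amber; dark = occluder
c=ray(q,(290,206.5),.062); print(c)
x,f=fit(q,m,(262,165,335,222),dark,c); print(x.round(4),f, "lean",np.degrees(np.arctan(np.hypot(x[2],x[3]))))
S=sil(q,np.array([x[0],x[1],.062]),[x[2],x[3],1])
for y in range(172,224,2): print(y,"".join(".#S@"[2*S[y,i]+m[y,i]] if not dark[y,i] or m[y,i] else "o" for i in range(262,335)))
E
```

```text
[ 0.48532697 -0.25864185  0.062     ]
[ 0.4876 -0.2611 -0.1567  0.2681] 52.552556351638046 lean 17.250157653272083
172 ...............oooooooooooooooooooooooooooooo..oooo......................
174 oooo............oooooooooooo.ooooooooooooooooooooo.......................
176 ooooo...........ooooooooooooo..ooo...ooooooooooooo.......................
178 ................oooooooooooooooooo@@@@ooooooooo..........................
180 ......o..........ooooooooo..oooooo@@@@@@@@ooo............................
182 .................ooooooooo.Soooo@@@@@@@@@@@..............................
184 .................oooooooooooooo@@@@@@@@@@o@@.............................
186 .....................ooooooooo@@@@@@@@@@o@@@.............................
188 .......................oooooSSo@@@@@@@@@@@@..............................
190 .......................oooooSS@@@@@@@@@ooo...............................
192 ......................ooooooSo@@@@@@@@@oo................................
194 ....................SSooooooSoooo@@@@@@o.................................
196 ..................@@@@@ooooSSo@@@@@o@@oo.....
[... 342 characters left out ...]
06 .............S@@@@@@@@@@@@@@@@@@@@@@@@@@@@.....................oooooooooo
208 .............S@@@@@@@@@@@@@@@@@@@@@@@@@@@S.....................oooooooooo
210 ..............o@@@@@@@@@@@@@@@@@@@@@@@@@@S.....................oooooooooo
212 ...............@@@@@@@@@@S@@@@@@@@@@@@@@S..................oooooooooooooo
214 ...............o@@@@@@@@@@@@@@@@@@@@@@@@..................ooooooooooooooo
216 o.............o.o@@@@@@@@@@@@@@@@@@@@@....................ooooooooooooooo
218 oo................oo@@@@@@@@@@@@@@@@@oo....................oooooooooooooo
220 o...........o..oo......o@o@@@@@oooo.ooo.....................ooooooooooooo
222 ............oo.......................o.....................oooooooooooooo
```

The fit overlays well. The lean is down to 17°, and the ring has slid so the bulb is at about (0.488,-0.261). I'll pivot on with a lighter grip and less downward press.

Emit:
{"fn": "apply_moves", "kwargs": {
  "deltas": [
    [0.46,[0,0,-0.004],0],
    [0.46,[-0.02,0,-0.007],0],
    [0.46,[-0.04,0,-0.009],0],
    [0.46,[-0.06,0,-0.011],0],
    [0.46,[-0.08,0,-0.012],0],
    [0.46,[-0.1,0,-0.013],0],
    [0.46,[-0.12,0,-0.013],0],
    [0.46,[-0.12,0,-0.013],0]
  ]
}}

```text
t: 13.0
eef_pos: [0.4925, -0.2534, 0.1225]
tool_rot: [0.001, 0.45, 0.893, -0.0]
contact_force: [0.2, 2.7, 5.5]
gripper_width: 0.539
grasp_force: 3.8
```

```bash
cat >> h.py <<'E'
def see(z=.062,show=True):
    q=bot.read_camera("side"); m=amber(q); dark=(q["color"].max(2)<70).astype(np.uint8)
    t=tool()[0]
    x,f=fit(q,m,(250,160,335,222),dark,(t[0],t[1]-.01),z); print("tcp",t.round(4),"grip",bot.get_obs()["grasp_force"],"bulb,lean",x.round(4),f,"deg",np.degrees(np.arctan(x[2:])).round(1))
    S=sil(q,np.array([x[0],x[1],z]),[x[2],x[3],1])
    if show:
        for y in range(172,244,2): print(y,"".join(".#S@"[2*S[y,i]+m[y,i]] if not dark[y,i] or m[y,i] else "o" for i in range(255,335)))
E
python3 -c "
from h import *
see()
p=bot.read_camera('top')
for d in bot.look_for(p,'cork_ring'): print(d)"
```

```text
tcp [ 0.4924 -0.2533  0.1224] grip 3.5062847344670445 bulb,lean [ 0.4917 -0.273  -0.0451  0.0031] 49.22603271873033 deg [-2.6  0.2]
172 ....ooo..........ooooooooooooooooooo..ooooooooooooo.............................
174 ...oo.ooooo......oooooooooooooooooo@@@@@@ooooooooo..............................
176 ...ooooooooo......ooooooooo.Soooooo@@@@@@@@@@o..................................
178 ..................ooooooooo.Soooo@S@@@@@@@o@@...................................
180 .............o.....ooooooooooooo@@@@@@@@@@@@....................................
182 ......................oooooooooo@@@@@@@@@@oo....................................
184 ........................oooooooo@@@@@@@@@@@o....................................
186 ........................oooooSSo@@@@@@@@@@o.....................................
188 ........................oooooSSo@@@@@@@@@@o.....................................
190 ........................oooooSS@@@@@@@@@@@S.....................................
192 .........................ooooSSo@@@@@oo@@@......................................
194 .......................S@@@oS
[... 1391 characters left out ...]
......oooooooooooooo
228 oooooo..............oo.............................................oooooooooooo.
230 ooo....................................................................oooooo...
232 ................................................................................
234 ................................ooooooo.................................ooo.....
236 .............oooooo.............oooooo.................................oooooo...
238 .............oooooo.............ooooooo............oooooo.............ooooooo...
240 .............ooooo..............ooooooo............oooo...............ooooooo...
242 ............oooo...............ooooooo.............ooooo..............ooooooo...
```

```bash
python3 - <<'E'
from h import *
q=bot.read_camera("side")
for d in bot.look_for(q,"cork_ring")+bot.look_for(q,"flask"): print(np.round(d["point"],4),d["confidence"],proj(q,d["point"]))
np.save("q.npy",q["color"])
m=amber(q); im=q["color"].astype(int); hsv=cv2.cvtColor(q["color"],cv2.COLOR_RGB2HSV)
for y in range(206,240): print(y,"".join("@" if m[y,x] else ("r" if hsv[y,x,1]>105 and hsv[y,x,2]>70 else ("o" if im[y,x].max()<70 else ("w" if hsv[y,x,1]>60 else "."))) for x in range(255,330)))
# predicted ring top ellipse for candidate centres
for c in((.4917,-.273,0),(.496,-.258,0),(.487,-.261,0)):
    a=np.linspace(0,2*np.pi,60); E=np.array([proj(q,np.array(c)+[.055*np.cos(t),.055*np.sin(t),z]) for z in(0,.03) for t in a])
    print(c,E.min(0).round(1),E.max(0).round(1))
E
```

```text
[ 0.4739 -0.2073  0.0333] 0.63 [294.92722989 223.34724183]
[ 0.4944 -0.2294  0.1062] 0.91 [288.88440514 199.26712726]
206 wrrrrrrrrrrrrrrrw..r@@@@@@@@@@@@@@@@@@@@@@@@@@@rrrrrrrrrrrrrrrrrrrrw..ooooo
207 oooorrrrrrrrrrrrw..w@@@@@@@@@@@@@@@@@@@@@@@@@@@rrrrrrrrrrrrrrrrrrrw...ooooo
208 ooooowwwwwwwwwww...w@@@@@@@@@@@@@@@@@@@@@@@@@@rrrrrrrrrrrrrrrrrww.....ooooo
209 ooooo...............@@@@@@@@@@@@@@@@@@@@@@@@@@rrrrrrrrrrrrrrrw........ooooo
210 ooooo...............r@@@@@@@@@rr@@@@@@@@@@@@@@rrrrrrrrrrrrrw..........ooooo
211 ooooo...............w@@@@@@@@@rr@@@@@@@@@@@@@rrrrrrrrrrrrw..........ooooooo
212 oooo.................w@@@@@@@@@@@@@@@@@@@@@@@rrrrrrrrrrw..........ooooooooo
213 ooooo.................@@@@@@@@@@@@@@@@@@@@@@rrrrrrrrrw...........oooooooooo
214 oooooo...............wo@@@@@@@@@@@@@@@@@@@@rrrrrrrrw.............oooooooooo
215 ooooooo.............woo@@@@@@@@@@@@@@@@@@@@rrrrrrrrw.............oooooooooo
216 ooooooooo...........rowoo@@@@@@@@@@@@@@@@@orrrrrrrrrw............oooooooooo
217 ooooooooo..........worooooo@@@@@@@@@@@@oorrroorrrrrrrw...........oooooooooo
218 ooooooooo.........
[... 1179 characters left out ...]
33 ............w......www..wrrrrrrrrooooorrrrrrrrrrrrwww...www................
234 ............w.......ww...wrrrrrrooooooorrrrrrrrwwwww.....www............ooo
235 rrrrr......wwoo.....ww......wrrrooooooorrrrrrrww..w.......ww...........oooo
236 rrrrrrrrrrrwwoooooo.wrrrrrrrrrrroooooorrrrrrrrrrrrw.......ww...........oooo
237 rrrrrrrrrrrwwoooo.o.wrrrrrrrrrrrooooooorrrrrrrrrrrwoo.ooo.wwrrrrrrrrrrooooo
238 rrrrrrrrrrrwwoooooo.wrrrrrrrrrrrooooooorrrrrrrrrrwwoooooo.wwrrrrrrrrrrooooo
239 rrrrrwwwrrrwwoooo...wrrrrrrrrrrrooooooorrrrrrrrrrwwooooo..wwrrrrrrrrrrooooo
(0.4917, -0.273, 0) [269.6 203.6] [304.1 230.2]
(0.496, -0.258, 0) [268.6 205.9] [303.4 233. ]
(0.487, -0.261, 0) [271.3 205.5] [306.1 232.4]
```

The text map shows white table inside the hole, below the bulb. So the bulb has ridden up onto the ring's rear rim, but the flask is nearly upright. I'll grip it firmly, lift, and find the ring again.

Emit:
{"fn": "apply_moves", "kwargs": {
  "deltas": [
    [0.7,[0,0,0],0],
    [0.7,[0,0,0],0],
    [0.7,[0,0,0],0],
    [0.7,[0,0,-0.05],0],
    [0.7,[0,0,-0.12],0],
    [0.7,[0,0,-0.2],0],
    [0.7,[0,0,-0.2],0],
    [0.7,[0,0,-0.2],0]
  ],
  "squeeze": 40
}}

```text
t: 14.1
eef_pos: [0.4915, -0.2527, 0.1624]
tool_rot: [0.0, 0.45, 0.893, 0.0]
contact_force: [-0.6, -0.0, -3.2]
gripper_width: 0.536
grasp_force: 37.4
```

```bash
python3 - <<'E'
from h import *
q=bot.read_camera("side"); p=bot.read_camera("top")
for n,c in(("s",q),("t",p)):
  for d in bot.look_for(c,"cork_ring"): print(n,np.round(d["point"],4),d["confidence"],proj(c,d["point"]))
m=amber(q); im=q["color"].astype(int); hsv=cv2.cvtColor(q["color"],cv2.COLOR_RGB2HSV)
t=tool()[0]; print(t, bot.get_obs()["grasp_force"])
for y in range(155,240): print(y,"".join("@" if m[y,x] else ("o" if im[y,x].max()<70 else ("r" if hsv[y,x,1]>105 else ".")) for x in range(262,322)))
a=cv2.resize(q["color"][130:280,220:380],None,fx=2.45,fy=2.45); b=cv2.resize(p["color"][180:330,200:360],None,fx=2.45,fy=2.45)
cv2.imwrite("pics/relift.png",np.hstack([a,b])[:,:,::-1])
E
```

```text
s [ 0.4813 -0.2216  0.0325] 0.56 [291.99507005 220.93225457]
[ 0.4909739  -0.25234475  0.16138529] 37.417522708501565
155 ..........ooooooooooooooooooooooooooooooo...ooo......rrrrrrr
156 ...........oooooooooooooooooooooooooooooo..oooo...rrrrrrrrrr
157 ...........ooooooooooooooooooooooooooooooo.oooo...orrrrrrrrr
158 ...........oooooooooooooooooooooooooooooooooooo...oorrrrrrrr
159 ...........oooooooooooo...oooo..oooooooooooooo....oorrr@@@@r
160 ...........ooooooooooooo..ooo....ooooooooooooo......orrrrrr.
161 ............ooooooooooooooooo...rooooooooooooo......oorrrrrr
162 ............ooooooooooooooooo@@@@@@ooooooooo.........oorrrrr
163 ............ooooooooooooooooor@@@@@@@oooo.............orrrrr
164 ............oooooooooo.oooooo@@@@@@@@@@o..............orrrrr
165 ............ooooooooo..oooo@@@@@@@@@o@@r....................
166 .............oooooooo..oooo@@@@@@@@@o@@r....................
167 o............oooooooooooooo@@@@@@@@@@@@r....................
168 o............ooooooooooooo@@@@@@@@@@@@@.........rrr.........
169 oo.............ooooooooooo@@@@@@@@@@@@o........rrrrr........
170 o..
[... 3842 characters left out ...]
....rrrrrrrrrrrrrrrrrrrrrrrrrrrrrrr...............
230 ..............rrrrrrrrrrrrrrrrrrrrrrrrrrrrrrr...............
231 ...............rrrrrrrrrrrrrrrrrrrrrrrrrrrrrr...............
232 ................rrrrrrrrrrrrrrrrrrrrrrrrrrrr................
233 ..................rrrrrrrrooooorrrrrrrrrrrr.................
234 ...................rrrrrrooooooorrrrrrrr....................
235 ......oo..............rrrooooooorrrrrrr.....................
236 rrrr..oooooo..rrrrrrrrrrroooooorrrrrrrrrrrr.................
237 rrrr..oooooo..rrrrrrrrrrrooooooorrrrrrrrrrr.oooooo...rrrrrrr
238 rrrr..oooooo..rrrrrrrrrrrooooooorrrrrrrrrr..oooooo...rrrrrrr
239 .rrr..oooo.o..rrrrrrrrrrrooooooorrrrrrrrrr..ooooo....rrrrrrr
```

```bash
cat >> h.py <<'E'
def fit2(p,box,slip=.008):
    """flask held: lean a along u, distance s from bulb to grip, slip along u"""
    from scipy.optimize import differential_evolution
    m=amber(p); dark=(p["color"].max(2)<70).astype(np.uint8); x0,y0,x1,y1=box; M=m[y0:y1,x0:x1]; W=1-dark[y0:y1,x0:x1]
    t,r=tool(); u=r.as_matrix()[:,0]; g=t+[0,0,.021]
    def pose(v):
        ax=u*np.sin(v[0])+np.array([0,0,np.cos(v[0])]); return g+v[2]*u-v[1]*ax,ax
    def cost(v):
        S=sil(p,*pose(v))[y0:y1,x0:x1]; return float(((S!=M)*(W|M)).sum())
    r=differential_evolution(cost,[(-.4,.4),(.06,.095),(-slip,slip)],maxiter=60,popsize=15,seed=1,polish=False)
    b,ax=pose(r.x); print("lean",np.degrees(r.x[0]).round(1),"s",r.x[1].round(4),"slip",r.x[2].round(4),"cost",r.fun,"bulb",b.round(4)); return b,ax
E
python3 - <<'E'
from h import *
q=bot.read_camera("side")
fit2(q,(262,150,312,208)); fit2(q,(262,150,312,208),.0005)
print("hole",ray(q,(291.3,225),.03)-[0,.032,0])
for c in((.4774,-.234),(.478,-.243),(.478,-.25)):
    a=np.linspace(0,2*np.pi,60); E=np.array([proj(q,np.array([*c,0])+[.055*np.cos(t),.055*np.sin(t),z]) for z in(0,.03) for t in a])
    print(c,E.min(0).round(1),E.max(0).round(1))
E
```

```text
lean 2.9 s 0.0687 slip 0.0021 cost 76.0 bulb [ 0.4919 -0.2536  0.1138]
lean 0.9 s 0.0721 slip -0.0002 cost 75.0 bulb [ 0.4919 -0.2535  0.1104]
hole [ 0.48530035 -0.23531783  0.03      ]
(0.4774, -0.234) [274.8 209.8] [310.4 237.7]
(0.478, -0.243) [274.4 208.4] [309.8 235.9]
(0.478, -0.25) [274.3 207.2] [309.4 234.5]
```

View pics/relift.png

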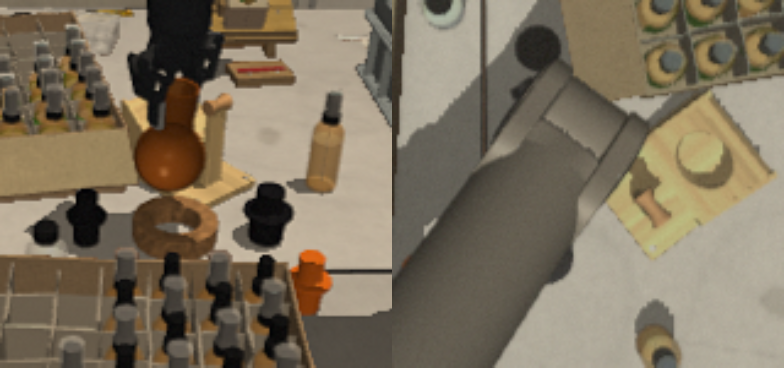

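Ten pictures viewed. The last one shows the flask held nearly upright (bulb (169,158), mouth (183,90)), with the ring free and flat at (176,225). The remaining checks will be numeric.

```bash
python3 - <<'E'
from h import *
q=bot.read_camera("side"); t,r=tool(); u=r.as_matrix()[:,0]; v=r.as_matrix()[:,1]; g=t+[0,0,.021]
print(u,v)
for a in(0,5,10,15):
  for b in (0,5):
    ax=u*np.sin(np.radians(a))+v*np.sin(np.radians(b)); ax[2]=np.sqrt(1-ax@ax)
    for s in(.07,.08): print(a,b,s,"bulb",proj(q,g-s*ax).round(1),"mouth",proj(q,g+(.1-s)*ax).round(1))
hsv=cv2.cvtColor(q["color"],cv2.COLOR_RGB2HSV)
for y in range(160,200,3): print(y,[tuple(int(c) for c in q["color"][y,x]) for x in range(294,304)])
E
```

```text
[-0.59471993  0.80393251  0.00085314] [ 8.03932203e-01  5.94720491e-01 -7.41637241e-04]
0 0 0.07 bulb [289.3 193.6] mouth [291.3 164.1]
0 0 0.08 bulb [289.1 196.4] mouth [291.1 167.2]
0 5 0.07 bulb [290.8 192.9] mouth [290.6 164.4]
0 5 0.08 bulb [290.8 195.6] mouth [290.6 167.4]
5 0 0.07 bulb [288.  192.7] mouth [291.9 164.5]
5 0 0.08 bulb [287.6 195.4] mouth [291.5 167.4]
5 5 0.07 bulb [289.4 192.1] mouth [291.2 164.7]
5 5 0.08 bulb [289.3 194.6] mouth [291.  167.6]
10 0 0.07 bulb [286.7 191.7] mouth [292.5 164.9]
10 0 0.08 bulb [286.1 194.2] mouth [291.9 167.7]
10 5 0.07 bulb [288.1 191.1] mouth [291.8 165.2]
10 5 0.08 bulb [287.8 193.5] mouth [291.4 167.9]
15 0 0.07 bulb [285.4 190.6] mouth [293.1 165.4]
15 0 0.08 bulb [284.7 192.9] mouth [292.2 168. ]
15 5 0.07 bulb [286.9 189.9] mouth [292.4 165.6]
15 5 0.08 bulb [286.3 192.2] mouth [291.8 168.2]
160 [(91, 85, 77), (12, 11, 12), (14, 15, 17), (16, 12, 15), (16, 16, 14), (15, 14, 14), (18, 18, 20), (24, 23, 21), (28, 27, 26), (31, 31, 31)]
163 [(77, 41, 13), (82, 39, 4), (101, 50, 13), (100, 50, 13), (84, 43, 14), (30, 20, 17), (
[... 1134 characters left out ...]
 38, 7), (77, 39, 10), (76, 38, 12), (74, 35, 6), (69, 32, 2), (73, 37, 14), (113, 75, 35), (167, 131, 77), (151, 129, 83)]
190 [(90, 44, 11), (87, 44, 15), (83, 42, 9), (81, 42, 13), (78, 37, 5), (75, 37, 11), (72, 36, 12), (64, 31, 5), (70, 33, 9), (105, 65, 31)]
193 [(99, 50, 11), (96, 48, 10), (93, 47, 14), (88, 43, 10), (84, 41, 10), (78, 40, 11), (72, 33, 7), (66, 35, 11), (64, 32, 11), (81, 47, 19)]
196 [(105, 50, 13), (103, 52, 15), (98, 48, 13), (94, 47, 13), (89, 44, 10), (83, 41, 11), (76, 37, 9), (68, 35, 10), (60, 28, 6), (82, 52, 25)]
199 [(108, 55, 15), (104, 52, 13), (101, 49, 13), (95, 48, 12), (91, 45, 12), (86, 42, 12), (76, 37, 6), (66, 31, 4), (63, 35, 14), (93, 69, 41)]
```

Emit:
{"fn": "apply_moves", "kwargs": {
  "deltas": [
    [0.7,[0.05,0.005,0],0],
    [0.7,[0.1135,0.0105,0],0],
    [0.7,[0.1135,0.0105,0],0],
    [0.7,[0.1135,0.0105,0.07],0],
    [0.7,[0.1135,0.0105,0.14],0],
    [0.7,[0.1135,0.0105,0.18],0],
    [0.7,[0.1135,0.0105,0.195],0],
    [0.7,[0.1135,0.0105,0.2],0],
    [0.7,[0.1135,0.0105,0.2],0]
  ]
}}

```text
t: 15.3
eef_pos: [0.4798, -0.2334, 0.122]
tool_rot: [-0.0, 0.45, 0.893, -0.0]
contact_force: [0.0, -0.5, -2.7]
gripper_width: 0.533
grasp_force: 37.4
```

Emit:
{"fn": "apply_moves", "kwargs": {
  "deltas": [
    [0.7,[0,0,0.005],0],
    [0.7,[0,0,0.01],0],
    [0.7,[0,0,0.01],0]
  ]
}}

```text
t: 15.6
eef_pos: [0.4798, -0.233, 0.1202]
tool_rot: [0.0, 0.45, 0.893, 0.0]
contact_force: [-0.1, 0.2, -2.8]
gripper_width: 0.536
grasp_force: 37.4
```

Emit:
{"fn": "apply_moves", "kwargs": {
  "deltas": [
    [0.7,[0,0,0.005],0],
    [0.7,[0,0,0.01],0],
    [0.7,[0,0,0.01],0]
  ]
}}

```text
t: 15.9
eef_pos: [0.4796, -0.233, 0.118]
tool_rot: [-0.0, 0.45, 0.893, -0.0]
contact_force: [-0.2, -0.5, -2.9]
gripper_width: 0.535
grasp_force: 37.4
```

Emit:
{"fn": "apply_moves", "kwargs": {
  "deltas": [
    [0.7,[0,0,0.005],0],
    [0.7,[0,0,0.01],0],
    [0.7,[0,0,0.01],0]
  ]
}}

```text
t: 16.2
eef_pos: [0.4796, -0.233, 0.1159]
tool_rot: [-0.0, 0.45, 0.893, -0.0]
contact_force: [0.3, -0.2, -2.7]
gripper_width: 0.533
grasp_force: 37.4
```

Emit:
{"fn": "apply_moves", "kwargs": {
  "deltas": [
    [0.7,[0,0,0.005],0],
    [0.7,[0,0,0.01],0],
    [0.7,[0,0,0.01],0]
  ]
}}

```text
t: 16.5
eef_pos: [0.4801, -0.2336, 0.1145]
tool_rot: [0.001, 0.45, 0.893, -0.0]
contact_force: [-1.4, -2.3, 1.8]
gripper_width: 0.535
grasp_force: 38.0
```

```bash
python3 -c "
from h import *
print(bot.get_obs()['contact_force'])
see(show=False); fit2(bot.read_camera('side'),(262,150,312,224))"
```

```text
[-1.43669044 -2.34988059  1.81647302]
tcp [ 0.4801 -0.2336  0.1145] grip 37.986343494048924 bulb,lean [ 0.4817 -0.2324 -0.16   -0.4637] 67.45249574334144 deg [ -9.1 -24.9]
lean 4.2 s 0.0727 slip 0.0023 cost 71.0 bulb [ 0.4819 -0.236   0.063 ]
```

Seated, leaning about 4°. I'll release gradually and watch that it stands.

Emit:
{"fn": "apply_moves", "kwargs": {
  "deltas": [
    [0.48,[0,0,0],0],
    [0.46,[0,0,0],0],
    [0.45,[0,0,0],0],
    [0.44,[0,0,0],0],
    [0.42,[0,0,0],0],
    [0.42,[0,0,0],0]
  ]
}}

```text
t: 17.2
eef_pos: [0.4795, -0.2327, 0.1139]
tool_rot: [-0.0, 0.45, 0.893, 0.0]
contact_force: [0.0, -0.4, -0.3]
gripper_width: 0.578
grasp_force: 0.1
```

```bash
python3 -c "
from h import *
fit2(bot.read_camera('side'),(262,150,312,224),.015)"
```

```text
lean 0.7 s 0.0759 slip -0.0069 cost 52.0 bulb [ 0.4842 -0.2391  0.059 ]
```

Emit:
{"fn": "apply_moves", "kwargs": {
  "deltas": [
    [0.3,[0,0,0],0],
    [0.1,[0,0,0],0],
    [0,[0,0,0],0],
    [0,[0,0,-0.1],0],
    [0,[0,0,-0.3],0],
    [0,[0,0,-0.5],0],
    [0,[0,0,-0.7],0],
    [0,[0,0,-0.9],0],
    [0,[0.2,0.2,-1],0],
    [0,[0.4,0.4,-1],0],
    [0,[0.7,0.7,-1],0],
    [0,[0.7,0.7,-1],0]
  ]
}}

```text
t: 18.45
eef_pos: [0.5088, -0.0363, 0.3146]
tool_rot: [0.0, 0.45, 0.893, 0.001]
contact_force: [0.8, -0.4, 0.1]
gripper_width: 1.003
grasp_force: 0.0
```

```bash
cat >> h.py <<'E'
def fit3(cams,b0):
    """free-standing flask: bulb xy z & lean from both cameras"""
    from scipy.optimize import differential_evolution
    D=[]
    for p in cams:
        im=p["color"].astype(int); c=proj(p,b0+np.array([0,0,.04])); x0,y0=(c-34).astype(int); x1,y1=(c+34).astype(int)
        D.append((p,x0,y0,x1,y1,amber(p)[y0:y1,x0:x1]))
    def cost(v):
        f=0
        for p,x0,y0,x1,y1,M in D: f+=(sil(p,v[:3],[v[3],v[4],1])[y0:y1,x0:x1]!=M).sum()
        return float(f)
    r=differential_evolution(cost,[(b0[0]-.02,b0[0]+.02),(b0[1]-.02,b0[1]+.02),(.055,.072),(-.25,.25),(-.25,.25)],maxiter=80,popsize=14,seed=1,polish=False)
    x=r.x; print("bulb",x[:3].round(4),"lean deg",np.degrees(np.arctan(x[3:])).round(1),"mouth",(x[:3]+.1*np.array([x[3],x[4],1])).round(4),"cost",r.fun); return x,D
E
python3 - <<'E'
from h import *
q=bot.read_camera("side"); p=bot.read_camera("top"); b0=np.array([.483,-.237,.062])
for c in([q],[p],[q,p]): x,D=fit3(c,b0)
for d in bot.look_for(p,"cork_ring"): print(d["point"])
for P,x0,y0,x1,y1,M in D:
    S=sil(P,x[:3],[x[3],x[4],1])
    for y in range(y0,y1,2): print(y,"".join(".#S@"[2*S[y,i]+M[y-y0,i-x0]] for i in range(x0,x1)))
hs=cv2.HoughCircles(cv2.GaussianBlur(cv2.cvtColor(p["color"],cv2.COLOR_RGB2GRAY),(3,3),0)[200:290,220:310],cv2.HOUGH_GRADIENT,1.2,8,param1=120,param2=14,minRadius=7,maxRadius=24)
print(None if hs is None else (hs[0]+[220,200,0])[:6])
E
```

```text
bulb [ 0.4816 -0.25    0.0558] lean deg [1.4 7. ] mouth [ 0.4842 -0.2376  0.1558] cost 99.0
bulb [ 0.4883 -0.2395  0.0608] lean deg [-1.4 -5.2] mouth [ 0.4859 -0.2486  0.1608] cost 875.0
bulb [ 0.4824 -0.2502  0.0555] lean deg [2.2 5.9] mouth [ 0.4863 -0.2398  0.1555] cost 991.0
[0.4826, -0.2344, 0.0348]
[0.5971, -0.2318, 0.0425]
165 ....................................................................
167 ....................................................................
169 ....................................................................
171 ....................................................................
173 ....................................................................
175 ....................................................................
177 ....................................................................
179 ..............................S@@@@@@@@#............................
181 ...........................S@@@@@@@@@@@@@@@.........................
183 ..........................SS@@@@@@@@@@@@@@@.........................
185 ..........................SSS@@@@@
[... 3748 characters left out ...]
.........
262 ....................................................................
264 ....................................................................
266 ....................................................................
268 ....................................................................
270 ....................................................................
272 ....................................................................
[[261.40000153 240.20000076  20.68000031]
 [267.40000153 234.20000076  23.3200016 ]
 [261.40000153 283.40000153  11.68000031]
 [249.40000153 240.20000076  13.96000099]
 [291.40000153 231.80000114  11.20000076]
 [293.80000305 249.80000305   9.76000023]]
```

```bash
python3 - <<'E'
from h import *
p=bot.read_camera("top"); im=p["color"].astype(int)
print(p["color"][228:256:4,246:280:3].tolist())
g=im.sum(2)//3
for y in range(212,268): print(y,"".join(" .:-=+*#%@"[min(9,int(g[y,x]//14))] for x in range(234,290)))
E
```

```text
[[[111, 107, 98], [123, 95, 65], [67, 52, 39], [81, 53, 35], [91, 56, 35], [97, 58, 37], [96, 59, 35], [90, 57, 36], [73, 46, 33], [77, 60, 44], [114, 85, 55], [170, 163, 148]], [[140, 106, 71], [65, 48, 32], [88, 55, 32], [104, 65, 43], [107, 66, 40], [117, 71, 41], [114, 69, 42], [109, 66, 38], [99, 60, 38], [84, 54, 32], [76, 58, 39], [132, 102, 69]], [[102, 77, 53], [81, 52, 35], [102, 65, 41], [111, 67, 39], [119, 74, 45], [129, 81, 48], [127, 80, 46], [118, 71, 41], [105, 63, 41], [97, 61, 34], [77, 52, 35], [165, 123, 81]], [[96, 70, 48], [89, 57, 40], [99, 59, 34], [114, 70, 41], [118, 74, 42], [144, 96, 58], [134, 85, 51], [116, 69, 39], [107, 67, 42], [101, 63, 38], [79, 48, 28], [132, 99, 64]], [[115, 83, 52], [81, 55, 37], [97, 60, 37], [116, 73, 44], [112, 70, 41], [116, 73, 44], [112, 68, 38], [110, 69, 38], [97, 58, 36], [95, 60, 36], [75, 50, 32], [137, 103, 69]], [[138, 104, 72], [67, 51, 37], [86, 56, 39], [102, 65, 43], [108, 69, 40], [105, 67, 42], [100, 59, 38], [108, 68, 41], [94, 58, 38], [81, 53, 36], [79, 54, 35], [157, 118, 78]], [[131, 118, 99], [170, 128, 
[... 2866 characters left out ...]
--=====*###%%%@@@@@@@@@@@@@@@
257 @@#+=@@@@@@@@@@@@@%##%%##%**+***####%%@@@@@@@@@@@@@@@@@@
258 @@%+=@@@@@@@@@@@@@@@%%%%%%##%%###%##%#@@@@@@@@@@@@@@@@@@
259 @@%+=@@@@@@@@@@@@@@@@@%%%%##%%###%%@@@@@@@@@@@@@@@@@@@@@
260 @@%+=@@@@@@@@@@@@@@@@@@@@@@%%%#%@@@@@@@@@@@@@@@@@@@@@@@@
261 @@%==@@@@@@@@@@@@@@@@@@@@@@@@@@@@@@@@@@@@@@@@@@@@@@@@@@@
262 @@%==@@@@@@@@@@@@@@@@@@@@@@@@@@@@@@@@@@@@@@@@@@@@@@@@@@@
263 @@%+=@@@@@@@@@@@@@@@@@@@@@@@@@@@@@@@@@@@@@@@@@@@@@@@@@@@
264 @@%+=@@@@@@@@@@@@@@@@@@@@@@@@@@@@@@@@@@@@@@@@@@@@@@@@@@@
265 @@%+=@@@@@@@@@@@@@@@@@@@@@@@@@@@@@@@@@@@@@@@@@@@@@@@@@@@
266 @@%+=@@@@@@@@@@@@@@@@@@@@@@@@@@@@@@@@@@@@@@@@@@@@@@@@@@@
267 @@%+=@@@@@@@@@@@@@@@@@@@@@@@@@@@@@@@@@@@@@@@@@@@@@@@@@@@
```

```bash
python3 - <<'E'
from h import *
p=bot.read_camera("top"); q=bot.read_camera("side")
im=p["color"].astype(float); r=im[...,0]; sat=(im[...,0]-im[...,2])
# bulb outline: dark-edge region fit by intensity threshold
g=im.mean(2); 
for th in(70,80):
    m=((g<th)).astype(np.uint8); m[:, :243]=0; m[:,282:]=0; m[:223]=0; m[258:]=0
    cs=max(cv2.findContours(m,cv2.RETR_EXTERNAL,cv2.CHAIN_APPROX_NONE)[0],key=cv2.contourArea); print(th,cv2.minEnclosingCircle(cs),cv2.fitEllipse(cs))
b=cv2.GaussianBlur(im[...,0],(3,3),0).astype(int)
for y in range(226,256,2): print(y,b[y,246:280:1].tolist())
print("bulb",ray(p,(262,240),.062)); print("rim",ray(p,(262,240),.162)); print("px for ring upright", proj(p,(.482,-.236,.062)),proj(p,(.482,-.236,.162)))
# side mask, relaxed
m=((q["color"][...,0].astype(int)>1.5*q["color"][...,2])&(q["color"][...,0]<150)).astype(np.uint8)
for y in range(176,228,2):
    xs=np.flatnonzero(m[y,262:330])+262; print(y,xs.min(),xs.max(),(xs.min()+xs.max())/2)
for v in((0,0),(.1,0),(0,.1)):
    a=np.array([*v,1]); print(v,[proj(q,np.array([.482,-.237,.062])+s*a).round(1) for s in(0,.05,.1)])
E
```

```text
70 ((262.8541564941406, 239.1458282470703), 17.69310760498047) ((262.18896484375, 239.41029357910156), (31.8555908203125, 34.006351470947266), 10.562801361083984)
80 ((262.81195068359375, 239.11224365234375), 17.906274795532227) ((262.1931457519531, 239.3426513671875), (32.39993667602539, 34.60350799560547), 9.277583122253418)
226 [161, 140, 124, 121, 119, 108, 93, 80, 73, 70, 70, 71, 73, 76, 78, 79, 80, 80, 79, 76, 73, 72, 70, 72, 73, 73, 82, 98, 102, 101, 115, 148, 171, 175]
228 [130, 126, 134, 123, 99, 81, 72, 71, 74, 80, 85, 89, 92, 93, 95, 96, 97, 97, 96, 93, 91, 89, 85, 81, 75, 70, 70, 75, 79, 89, 106, 121, 137, 157]
230 [129, 137, 122, 91, 74, 73, 78, 84, 89, 94, 98, 100, 103, 104, 104, 105, 106, 105, 104, 103, 101, 99, 97, 93, 89, 85, 78, 72, 70, 78, 101, 121, 122, 125]
232 [140, 123, 92, 73, 75, 83, 89, 94, 99, 102, 104, 105, 107, 110, 112, 114, 115, 114, 112, 111, 109, 107, 105, 102, 98, 94, 89, 82, 74, 70, 76, 98, 125, 133]
234 [137, 100, 76, 75, 82, 89, 95, 100, 103, 106, 110, 113, 116, 117, 118, 119, 120, 119, 118, 116, 113, 111, 109, 107, 103, 99, 96, 91, 84, 76, 72, 94
[... 1771 characters left out ...]
6 264 311 287.5
178 262 311 286.5
180 262 311 286.5
182 262 311 286.5
184 272 310 291.0
186 272 310 291.0
188 273 310 291.5
190 273 310 291.5
192 273 310 291.5
194 273 309 291.0
196 271 309 290.0
198 272 309 290.5
200 275 309 292.0
202 275 309 292.0
204 273 323 298.0
206 262 322 292.0
208 262 325 293.5
210 278 314 296.0
212 278 310 294.0
214 276 306 291.0
216 275 325 300.0
218 275 304 289.5
220 274 303 288.5
222 274 302 288.0
224 274 308 291.0
226 274 325 299.5
(0, 0) [array([291.8, 210.2]), array([292.8, 196.3]), array([293.9, 181.8])]
(0.1, 0) [array([291.8, 210.2]), array([291.2, 196.3]), array([290.5, 181.8])]
(0, 0.1) [array([291.8, 210.2]), array([293. , 197.2]), array([294.3, 183.4])]
```

Measured in the top view, the bulb is at about (0.484,-0.237) and the mouth at about (0.483,-0.2355), a lean of roughly 2°. The flask stands upright in the ring. Now the small black stopper at (0.597,-0.231).

Emit:
{"fn": "apply_moves", "kwargs": {
  "deltas": [
    [0.2,[-0.25,-0.05,0],0.03],
    [0.25,[-0.523,-0.113,0],0.07],
    [0.25,[-0.523,-0.113,0],0.1014],
    [0.25,[-0.523,-0.113,0],0.1014],
    [0.25,[-0.523,-0.113,0],0.1014],
    [0.25,[-0.523,-0.113,0],0.1014]
  ]
}}

```text
t: 19.35
eef_pos: [0.5523, -0.1379, 0.314]
tool_rot: [0.0, 0.708, 0.706, -0.0]
contact_force: [-0.1, 0.7, 0.3]
gripper_width: 0.75
grasp_force: 0.0
```

Emit:
{"fn": "apply_moves", "kwargs": {
  "deltas": [
    [0.25,[-0.2,0.1,0],0],
    [0.25,[-0.4,0.2,0],0],
    [0.25,[-0.4875,0.22,0.1],0],
    [0.25,[-0.4875,0.22,0.3],0],
    [0.25,[-0.4875,0.22,0.5],0],
    [0.25,[-0.4875,0.22,0.5],0],
    [0.25,[-0.4875,0.22,0.5],0]
  ]
}}

```text
t: 20.05
eef_pos: [0.5965, -0.234, 0.2146]
tool_rot: [-0.0, 0.707, 0.707, -0.0]
contact_force: [-0.0, -0.3, 0.8]
gripper_width: 0.749
grasp_force: 0.0
```

```bash
python3 - <<'E'
from h import *
q=bot.read_camera("side")
for d in bot.look_for(q,"stopper"): print(np.round(d["point"],4),d["confidence"],proj(q,d["point"]).round(1))
plan([(.597,-.231,.044,0)])
m=(q["color"].max(2)<60).astype(np.uint8)
for y in range(190,236): print(y,"".join(".o"[v] for v in m[y,235:285]))
print("pred centre z=.057",proj(q,(.597,-.231,.057)),proj(q,(.597,-.231,.018)))
E
```

```text
[ 0.3447 -0.0856  0.0412] 0.87 [346.3 245.8]
[ 0.5948 -0.2195  0.0452] 0.84 [255.5 218.1]
[ 0.4382 -0.3775  0.0782] 0.67 [300.4 183.8]
[ 0.597 -0.231  0.044  0.   ] -> [ 0.018 -0.008  0.863] turn -0.0
190 ..................................................
191 ..................................................
192 ..................................................
193 ..................................................
194 ..................................................
195 ..................................................
196 ..................................................
197 ..................................................
198 ..................................................
199 .................................................o
200 ..................................................
201 ..................................................
202 ..................................................
203 ..................................................
204 ..................................................
205 ............................................o.....
206 ...............
[... 1005 characters left out ...]
....................
225 ooooooooo......oooooooooo..............o..........
226 ooooooooo......oooooooooo.........................
227 ooooooooo......oooooooooo.........................
228 oooooooo.......oooooooooo.........................
229 ooooooo........ooooooooo..........................
230 .................oooooo...........................
231 ..................................................
232 ..................................................
233 ..................................................
234 ..................................................
235 .................................o................
pred centre z=.057 [254.69114411 212.78020901] [254.54239168 223.24225919]
```

Emit:
{"fn": "apply_moves", "kwargs": {
  "deltas": [
    [0.25,[0.018,-0.008,0.15],0],
    [0.25,[0.018,-0.008,0.35],0],
    [0.25,[0.018,-0.008,0.55],0],
    [0.25,[0.018,-0.008,0.7],0],
    [0.25,[0.018,-0.008,0.8],0],
    [0.25,[0.018,-0.008,0.845],0],
    [0.25,[0.018,-0.008,0.855],0],
    [0.25,[0.018,-0.008,0.855],0]
  ]
}}

```text
t: 20.95
eef_pos: [0.5965, -0.2301, 0.0447]
tool_rot: [0.001, 0.707, 0.707, 0.001]
contact_force: [0.6, 0.4, -0.9]
gripper_width: 0.746
grasp_force: 0.0
```

Emit:
{"fn": "apply_moves", "kwargs": {
  "deltas": [
    [0.5,[0,0,0],0],
    [0.6,[0,0,0],0],
    [0.63,[0,0,0],0],
    [0.64,[0,0,0],0],
    [0.65,[0,0,0],0],
    [0.68,[0,0,0],0],
    [0.8,[0,0,0],0],
    [0.8,[0,0,0],0]
  ],
  "squeeze": 40
}}

```text
t: 21.75
eef_pos: [0.5958, -0.23, 0.045]
tool_rot: [0.001, 0.707, 0.707, 0.001]
contact_force: [-2.5, 0.8, 9.5]
gripper_width: 0.334
grasp_force: 36.6
```

Knob gripped. To centre the stopper in the other axis too, I'll set it down on free table at (0.55,-0.17) and regrip it a quarter turn round.

Emit:
{"fn": "apply_moves", "kwargs": {
  "deltas": [
    [0.8,[0,0,-0.03],0],
    [0.8,[0,0,-0.06],0],
    [0.8,[0.1,-0.08,-0.06],0],
    [0.8,[0.2,-0.16,-0.06],0],
    [0.8,[0.3,-0.23,-0.06],0],
    [0.8,[0.3,-0.23,-0.06],0],
    [0.8,[0.3,-0.23,-0.03],0],
    [0.8,[0.3,-0.23,-0.012],0],
    [0.8,[0.3,-0.23,-0.003],0],
    [0.8,[0.3,-0.23,-0.003],0]
  ]
}}

```text
t: 22.75
eef_pos: [0.5501, -0.1706, 0.0449]
tool_rot: [0.0, 0.708, 0.707, 0.001]
contact_force: [-3.7, 3.2, 16.2]
gripper_width: 0.335
grasp_force: 40.9
```

Emit:
{"fn": "apply_moves", "kwargs": {
  "deltas": [
    [0.6,[0,0,0],0],
    [0.5,[0,0,0],0],
    [0.25,[0,0,0],0],
    [0.25,[0,0,0],0.02],
    [0.25,[0,0,0],0.045],
    [0.25,[0,0,0],0.07],
    [0.25,[0,0,0],0.09],
    [0.25,[0,0,0],0.115],
    [0.25,[0,0,0],0.14],
    [0.25,[0,0,0],0.16],
    [0.25,[0,0,0],0.185],
    [0.25,[0,0,0],0.205]
  ]
}}

```text
t: 23.95
eef_pos: [0.5492, -0.1697, 0.0433]
tool_rot: [0.0, 0.99, 0.138, -0.0]
contact_force: [-0.4, 0.7, -0.5]
gripper_width: 0.751
grasp_force: 0.0
```

Emit:
{"fn": "apply_moves", "kwargs": {
  "deltas": [
    [0.25,[0,0,0],0.02],
    [0.25,[0,0,0],0.045],
    [0.25,[0,0,0],0.045],
    [0.5,[0,0,0],0.045],
    [0.6,[0,0,0],0.045],
    [0.63,[0,0,0],0.045],
    [0.65,[0,0,0],0.045],
    [0.68,[0,0,0],0.045],
    [0.8,[0,0,0],0.045],
    [0.8,[0,0,0],0.045]
  ]
}}

```text
t: 24.95
eef_pos: [0.5498, -0.1708, 0.0452]
tool_rot: [0.0, 1.0, 0.001, 0.001]
contact_force: [-1.9, -0.5, 11.0]
gripper_width: 0.329
grasp_force: 37.1
```

Emit:
{"fn": "apply_moves", "kwargs": {
  "deltas": [
    [0.8,[0,0,-0.1],0],
    [0.8,[0,0,-0.3],0],
    [0.8,[0,0,-0.5],0],
    [0.8,[0,0,-0.7],0],
    [0.8,[0,0,-0.9],0],
    [0.8,[0,0,-1],0],
    [0.8,[-0.1,0.1,-1],0],
    [0.8,[-0.2,0.2,-1],0],
    [0.8,[-0.335,0.325,-1],0],
    [0.8,[-0.335,0.325,-1],0],
    [0.8,[-0.335,0.325,-1],0]
  ]
}}

```text
t: 26.05
eef_pos: [0.4815, -0.2352, 0.2438]
tool_rot: [-0.001, 1.0, -0.0, 0.0]
contact_force: [0.9, 0.4, -0.4]
gripper_width: 0.329
grasp_force: 38.3
```

```bash
python3 - <<'E'
from h import *
q=bot.read_camera("side"); im=q["color"].astype(int); m=amber(q); t=tool()[0]; print(t)
for y in range(146,226): print(y,"".join("@" if m[y,x] else ("o" if im[y,x].max()<48 else ".") for x in range(265,320)))
for z in(-.045,-.009): print("stopper",z,proj(q,t+[0,0,z]).round(1))
for z in(.062,.162): print("flask",proj(q,(.483,-.2355,z)).round(1))
E
```

```text
[ 0.48242116 -0.23440378  0.24367763]
146 ............................oooooooooo.................
147 ...........................oooooooooooo................
148 ...........................oooooooooooo................
149 ...........................oo..ooooo...................
150 ...........................oo..ooooo...................
151 ...........................o..ooooo....................
152 ...........................o..ooooo....................
153 ...........................o..ooooo....................
154 ..........................oo..ooooo....................
155 .....................ooooooo..ooooo....................
156 ......................oooooo..ooooo..o.................
157 ......................oooooo..ooooo..oo................
158 ......................oooooo..ooooo.oooo............@..
159 ......................oooooo........oooo........o...@@@
160 .......................oooooo.......oooo...............
161 ........................ooooooooooooooo..........o.....
162 .........................oooooooooooo..................
163 .........................ooooooooooo..
[... 3135 characters left out ...]
..
216 ...............@@@@@@@@@..@@@@@@@@@@@@@@...............
217 ...............@@@@@@@@@..@@@@@@@@@@@@@................
218 ................@@@@@@@@@@@@@@@@@@@@@@@................
219 .................@@@@@@@@@@@@@@@@@@@@@.................
220 .................@@@@@@@@@@@@@@@@@@@@..................
221 ..................@@@@@@@@@@@@@@@@@@...................
222 ....................@@@@@@@@@@@@@@@....................
223 .....................@@@@@@@@@@@@......................
224 ........................@@@@@@@........................
225 .......................................................
stopper -0.045 [294.6 171.1]
stopper -0.009 [295.4 159.9]
flask [291.5 210.5]
flask [293.6 182. ]
```

Side view: mouth centre at column about 293.3. The stopper axis, projected down, lies at about 293.9. I'll nudge +1.5 mm in x and insert slowly.

Emit:
{"fn": "apply_moves", "kwargs": {
  "deltas": [
    [0.8,[0.008,0.003,0.05],0],
    [0.8,[0.008,0.003,0.1],0],
    [0.8,[0.008,0.003,0.15],0],
    [0.8,[0.008,0.003,0.175],0],
    [0.8,[0.008,0.003,0.19],0],
    [0.8,[0.008,0.003,0.2],0],
    [0.8,[0.008,0.003,0.2],0]
  ]
}}

```text
t: 26.8
eef_pos: [0.4837, -0.2354, 0.2036]
tool_rot: [0.0, 1.0, -0.0, -0.0]
contact_force: [0.4, -0.5, -1.3]
gripper_width: 0.326
grasp_force: 38.3
```

Emit:
{"fn": "apply_moves", "kwargs": {
  "deltas": [
    [0.8,[0,0,0.01],0],
    [0.8,[0,0,0.02],0],
    [0.8,[0,0,0.03],0],
    [0.8,[0,0,0.03],0]
  ]
}}

```text
t: 27.2
eef_pos: [0.4838, -0.2351, 0.1975]
tool_rot: [-0.0, 1.0, -0.0, -0.0]
contact_force: [-0.5, -0.4, -0.9]
gripper_width: 0.328
grasp_force: 38.3
```

Emit:
{"fn": "apply_moves", "kwargs": {
  "deltas": [
    [0.8,[0,0,0.02],0],
    [0.8,[0,0,0.04],0],
    [0.8,[0,0,0.055],0],
    [0.8,[0,0,0.055],0]
  ]
}}

```text
t: 27.6
eef_pos: [0.4835, -0.235, 0.1861]
tool_rot: [-0.0, 1.0, -0.0, -0.0]
contact_force: [-0.4, 0.3, -1.3]
gripper_width: 0.33
grasp_force: 38.3
```

Emit:
{"fn": "apply_moves", "kwargs": {
  "deltas": [
    [0.8,[0,0,0.015],0],
    [0.8,[0,0,0.03],0],
    [0.8,[0,0,0.04],0],
    [0.8,[0,0,0.04],0]
  ]
}}

```text
t: 28.0
eef_pos: [0.4837, -0.2351, 0.1784]
tool_rot: [-0.0, 1.0, -0.0, -0.0]
contact_force: [-0.1, -0.5, -1.1]
gripper_width: 0.329
grasp_force: 38.3
```

Emit:
{"fn": "apply_moves", "kwargs": {
  "deltas": [
    [0.8,[0,0,0.01],0],
    [0.8,[0,0,0.02],0],
    [0.8,[0,0,0.02],0]
  ]
}}

```text
t: 28.3
eef_pos: [0.4838, -0.2351, 0.1744]
tool_rot: [-0.0, 1.0, -0.0, -0.0]
contact_force: [-0.4, 0.1, -0.7]
gripper_width: 0.328
grasp_force: 38.3
```

Emit:
{"fn": "apply_moves", "kwargs": {
  "deltas": [
    [0.8,[0,0,0.005],0],
    [0.8,[0,0,0.01],0],
    [0.8,[0,0,0.01],0]
  ]
}}

```text
t: 28.6
eef_pos: [0.4838, -0.2352, 0.1726]
tool_rot: [-0.0, 1.0, -0.0, -0.0]
contact_force: [0.3, -0.9, -0.2]
gripper_width: 0.326
grasp_force: 38.3
```

Emit:
{"fn": "apply_moves", "kwargs": {
  "deltas": [
    [0.8,[0,0,0.003],0],
    [0.8,[0,0,0.006],0],
    [0.8,[0,0,0.006],0]
  ]
}}

```text
t: 28.9
eef_pos: [0.484, -0.2353, 0.1716]
tool_rot: [0.0, 1.0, -0.0, 0.0]
contact_force: [-0.3, -1.0, 1.6]
gripper_width: 0.326
grasp_force: 38.6
```

Emit:
{"fn": "apply_moves", "kwargs": {
  "deltas": [
    [0.8,[0,0,0.003],0],
    [0.8,[0,0,0.005],0],
    [0.8,[0,0,0.005],0]
  ]
}}

```text
t: 29.2
eef_pos: [0.4842, -0.2356, 0.1709]
tool_rot: [0.0, 1.0, -0.0, 0.0]
contact_force: [-0.9, -0.1, 5.1]
gripper_width: 0.325
grasp_force: 39.2
```

Emit:
{"fn": "apply_moves", "kwargs": {
  "deltas": [
    [0.8,[0,0,0.002],0],
    [0.8,[0,0,0.003],0],
    [0.8,[0,0,0.003],0]
  ]
}}

```text
t: 29.5
eef_pos: [0.4842, -0.2359, 0.1707]
tool_rot: [0.0, 1.0, -0.0, 0.001]
contact_force: [-1.7, -0.8, 8.8]
gripper_width: 0.327
grasp_force: 39.9
```

Emit:
{"fn": "apply_moves", "kwargs": {
  "deltas": [
    [0.8,[0,0,0.003],0],
    [0.8,[0,0,0.005],0],
    [0.8,[0,0,0.005],0],
    [0.8,[0,0,0.005],0]
  ]
}}

```text
t: 29.9
eef_pos: [0.4845, -0.2363, 0.1704]
tool_rot: [0.0, 1.0, -0.0, 0.001]
contact_force: [-3.2, -0.1, 14.4]
gripper_width: 0.326
grasp_force: 41.1
```

```bash
python3 - <<'E'
from h import *
q=bot.read_camera("side"); im=q["color"].astype(int); m=amber(q); t=tool()[0]; print(t,bot.get_obs()["contact_force"])
for y in range(164,206): print(y,"".join("@" if m[y,x] else ("o" if im[y,x].max()<48 else ".") for x in range(270,315)))
E
```

```text
[ 0.48444723 -0.23627662  0.17045472] [-2.25421195  0.20380504 15.33254665]
164 ....................ooooooooooo..............
165 .....................oooooooooo..............
166 ....................ooooooooooo..............
167 ....................ooooooooooo..............
168 ....................ooooooooooo..............
169 ....................ooooooooooo..............
170 ....................oooooooooo...............
171 ...................ooooooooooo...............
172 ...................ooooooooooo...............
173 ...................oo..ooooo.................
174 ...................oo..ooooo.................
175 ...................oo..oooo..................
176 ...................oo..oooo..................
177 ...................oo.ooooo..................
178 .................ooo...oooo..................
179 ...............ooooo..ooooo..o...............
180 ...............ooooo..ooooo..oo..............
181 ...............ooooo..ooooo..oo..............
182 ...............ooooo...oo...ooo..............
183 ................ooooo.......ooo..............
184 ................oooo
[... 375 characters left out ...]

192 ................@@@@@@@@@@@@@@...............
193 ................@@@@@@@@@@@@@@...............
194 ................@@@@@@@@@@@@@@...............
195 ................@@@@@@@@@@@@@@...............
196 ................@@@@@@@@@@@@@@...............
197 ................@@@......@@@@@...............
198 ..................@@@@@@@@@..@...............
199 ..............@.@@@@@@@@@@@@@@...............
200 ............@@@@@@@@@@@@@@@@@@@@.............
201 ...........@@@@@@@@@@@@@@@@@@@@@@............
202 ...........@@@@@@@@@@@@@@@@@@@@@@@...........
203 ..........@@@@@@@@@@@@@@@@@@@@@@@@...........
204 ..........@@@@@@@@@@@@@@@@@@@@@@@@@..........
205 ..........@@@@@@@@@@@@@@@@@@@@@@@@@..........
```

The collar sits on the rim. I'll relieve the push, release gradually, and retreat straight up.

Emit:
{"fn": "apply_moves", "kwargs": {
  "deltas": [
    [0.8,[0,0,-0.005],0],
    [0.8,[0,0,-0.008],0],
    [0.68,[0,0,-0.008],0],
    [0.66,[0,0,-0.008],0],
    [0.64,[0,0,-0.008],0],
    [0.6,[0,0,-0.008],0],
    [0.5,[0,0,-0.008],0],
    [0.3,[0,0,-0.008],0],
    [0.2,[0,0,-0.008],0]
  ]
}}

```text
t: 30.85
eef_pos: [0.4838, -0.2349, 0.1702]
tool_rot: [-0.0, 1.0, 0.0, -0.0]
contact_force: [-0.1, -0.6, 0.2]
gripper_width: 0.798
grasp_force: 0.0
```

Emit:
{"fn": "apply_moves", "kwargs": {
  "deltas": [
    [0.2,[0,0,-0.1],0],
    [0.2,[0,0,-0.3],0],
    [0.2,[0,0,-0.5],0],
    [0.2,[0,0,-0.7],0],
    [0.2,[0.2,-0.3,-0.8],0],
    [0.2,[0.4,-0.6,-0.8],0],
    [0.2,[0.5,-0.9,-0.8],0],
    [0.2,[0.5,-0.9,-0.8],0],
    [0.2,[0.5,-0.9,-0.8],0]
  ]
}}

```text
t: 31.75
eef_pos: [0.5868, -0.0473, 0.3294]
tool_rot: [-0.0, 1.0, 0.005, -0.0]
contact_force: [-0.3, -0.0, -0.8]
gripper_width: 0.797
grasp_force: 0.0
```

```bash
python3 - <<'E'
from h import *
q=bot.read_camera("side"); p=bot.read_camera("top"); im=q["color"].astype(int); m=amber(q); t=tool()[0]; print(t,bot.get_obs()["t"])
for y in range(162,226): print(y,"".join("@" if m[y,x] else ("o" if im[y,x].max()<55 else ".") for x in range(270,315)))
for z in(.062,.162,.166,.198): print("upright",z,proj(q,(.4835,-.236,z)).round(1),proj(p,(.4835,-.236,z)).round(1))
g=p["color"].astype(int)
for y in range(222,258): print(y,"".join("o" if g[y,x].max()<55 else "." if g[y,x].max()>130 else "," for x in range(240,286)))
for n in("stopper","flask","cork_ring"):
    for c in(q,p):
        for d in bot.look_for(c,n)[:3]: print(n,np.round(d["point"],3),round(d["confidence"],2))
E
```

```text
[ 0.58462735 -0.05266348  0.32978023] 31.85
162 .............................................
163 .............................................
164 .............................................
165 .............................................
166 .............................................
167 .............................................
168 .............................................
169 .............................................
170 ....................oooooooo.................
171 ...................oooooooooo................
172 ...................oooooooooo................
173 ....................oooooooo.................
174 ....................oooooooo.................
175 ....................oooooooo.................
176 ....................oooooooo.................
177 ...................ooooooooo.................
178 .................ooooooooooooo...............
179 ................ooooooooooooooo..............
180 ...............ooooooooooooooooo.............
181 ...............ooooooooooooooooo.............
182 ................oooooooooooooooo.............
183 ..
[... 3844 characters left out ...]
2 ......,....,,,,,,,,,,,,,,,,,,,,,,,,,..........
253 ...........,,,,,,,,,,,,,,,,,,,,,,,............
254 ...........,,,,,,,,,,,,,,,,,,,,,..............
255 .............,,,,,,,,,,,,,,,,,,,..............
256 ...............,,,,,,,,,,,,,,,................
257 ....................,,,,,,....................
stopper [ 0.348 -0.086  0.041] 0.6
stopper [ 0.837 -0.021  0.045] 0.76
stopper [ 0.485 -0.239  0.168] 0.63
stopper [ 0.348 -0.099  0.044] 0.53
flask [ 0.487 -0.215  0.092] 0.57
flask [ 0.48  -0.24   0.092] 0.83
flask [ 0.731 -0.134  0.073] 0.74
cork_ring [ 0.487 -0.199  0.033] 0.87
cork_ring [ 0.482 -0.234  0.038] 0.84
cork_ring [ 0.452 -0.386  0.043] 0.43
cork_ring [ 0.479 -0.241  0.089] 0.31
```

The collar lies flat on the rim, with its centre at column 293.5 and the knob top at row 170 (predicted 293.5 and 171). The flask is upright in the ring and the gripper is clear of everything.

```bash
python3 -c "
from station import bot
print(bot.hand_in())"
```

```text
the job is handed in; nothing more can be done
None
```

The flask is standing upright in the cork ring with its own stopper pushed home, collar on the rim, and the job was handed in at about 32 s. The first try at righting it dragged the ring a few millimetres and rode the bulb up onto its rim, so I lifted the flask and set it down again. I never touched the larger stopper or the bottles.

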